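# Clamp the top tin onto the food carrier and latch the ring

## Robot

A 6-joint arm with a two-finger parallel gripper is mounted at the origin on the work surface. World frame = base frame: x ahead of the robot, y to its left, z up, the work surface at z = 0. Lengths are in m, angles in rad, forces in N, time in s.
With the tool pointing down it reaches from about 0.325 to 0.875 m from the base axis. Payload 4.4 kg.
Tool frame: the origin (TCP) lies midway between the tips of the shut fingers; the grasp point (between the pads) lies 19 mm behind it; x points along the fingers, y is the direction in which the jaws open and shut, and the axes are right-handed (so a half turn about x gives the same grasp; the last joint's range is limited). The gripper opens to 85 mm and grips with 20 to 120 N. Pads are 22 mm wide; open, the fingers measure 114 mm over their backs; the gripper's body (76 mm by 85 mm) begins 54 mm behind the grasp point. The pads swing forward as they close: fully open they stand 13 mm farther back than shut.
Start: joints at [-1.437, 0.207, 1.542, -0, 1.393, -0.15], TCP at [0.162, -0.552, 0.231] pointing down, gripper open.
Joint ranges: [-2.73, 2.73], [-0.86, 2.22], [0.23, 2.46], [-1.11, 4.25], [0.08, 2.63], [-2.82, 2.82]. Speed limits (rad/s): [2.79, 2.79, 3.14, 3.14, 3.14, 3.14].

## Interface

Orientations are given as a rotation vector (axis times angle).
In Python, from rig import bot, read_camera, get_calibration gives the robot as it stands.
- The arm moves only by the tool jog_arm, never from a script. Its argument "targets" is a list of rows, each a list of 7 numbers: the shift along the tool's x, y, z scaled (see below), then the turn, a rotation vector about the tool's x, y, z scaled (see below), then the gripper's target within -1 to 1 (fully open at 1, half-way at 0, shut at -1). In form: [[dx, dy, dz, ax, ay, az, hand], ...]. A call has 1 to 20 rows; each row is the pose to reach, as a shift and turn from the pose commanded when the call began, along the tool's axes at that moment; what a row does not reach only later rows make up. The controller multiplies each number of a shift by 400 mm and each number of a turn by 120 degrees. A row lasts 1/10 s, in which the tool goes at most 50 mm and 8.59 degrees, less where a joint would pass 70% of its speed; a pose out of reach is approached as far as the arm can. A call with a number of a shift or a turn outside -1 to 1 is refused whole. A call with a gripper value outside its range is refused whole. The fingers move at their own pace and stop on an object; "grip_force" is the grip in N (left out, the last holds). Time passes only in rows, so rows that repeat a pose let the fingers close. It gives the time, the measured TCP pose, the force and the opening at its end, in the units of the state.
- bot.observe(): the state, without advancing time (a new reading comes with each control period).
- read_camera(name): name is "side" or "top" or "wrist"; returns the picture (400x640x3 uint8, blue, green, red); there is no depth.
- get_calibration(name): a dict with "K" (3x3 intrinsics, pixels), "extrinsics" (4x4, takes a point from world to camera coordinates). Camera axes: x right, y down, z forward; pixel columns grow to the right and rows downward; lengths in m; the calibration is good to about 2 mm. A picture is of the moment at which its call begins: read the wrist's pose just before it. get_calibration takes no time and is no camera call; for the wrist camera it gives the pose at the moment of the call.
- bot.sign_off(): hands the job in, once; it reports no verdict.
The state is a dict: "clock": time; "qpos": joint angles; "qd": joint speeds; "effort": joint torques, N m; "tool_pos": TCP position; "eef_rot": TCP orientation; "wrist_force": force on the tool from outside, world axes, zero at the start; "wrist_torque": the same for the moment, N m; "gripper_width": finger opening in m.
Only numpy, scipy, OpenCV 4.12 (cv2) and the standard library are available. Lean on these libraries where they do the work, as an engineer would, in place of code of your own. Each camera call takes 0.05 s, during which the arm holds its last target.

## Task

The top tin of the steel food carrier is sitting off-centre on the rim below. Swing the open half of the clamp ring round the two rims so that it slides the tin home and meets its rubber stop, and hold it pressed there for a moment with a steady push of about 8 newtons to bed it in; then swing the latch lever fully over until its hook holds the ring shut, and let go. Push both by their upright pegs with the fingertips, without gripping them, slowly and by feel: never press anywhere on the carrier with more than about 10 newtons. Do not lift or tip the tin, and leave everything else on the ledge alone.

Things in the scene. Friction and masses are not known exactly. Their poses are not given: they have to be found in the camera images.
- carrier: steel food carrier (mm), fixed in a stand on the ledge. Origin: centre of underside; z up; at yaw 0 x points away from the robot, y left (yaw within 0.25 rad). Two tiers 104 across, flat rim 124 across with top at z 120 carrying the loose tin. A clamp ring (radius 70, z 110-130) goes round both rims: rear half (+x) fixed, front half hinged. Over 12 N of contact on it fails; gripping counts
- hinge (a point): upright hinge axis of the front half ring, fixed, at (0, 78, 120) mm in the carrier's frame. Push at the ring peg: 1 to 5 N for hinge and sliding tin, rising steeply once the rubber is met; hold 7 to 8 N there for half a second (5 N is too little, 12 N too much). Let go, it stays against the rubber
- ring_peg (a point): centre, at z 150 mm, of the upright round steel grip peg on the front half ring, 14 mm across, z 126 to 172, its axis at (-100, -46) mm in the carrier's frame when joint ring is 0. Push it sideways from above, do not grip it; fingertips above z 131 clear the ring
- rubber (a point): nominal face, at (-0.5, -91, 120) mm in the carrier's frame, of the stiff rubber stop (5 N per mm, facing -x). Stop and latch sit on one bracket whose adjusting screw puts both up to 8 mm nearer or farther along the carrier's x than told, unmeasured: feel for the rubber. Squeezed 1.5 mm when latched
- lug (a point): crest of the lug at the front half's free end, at (-11, -110, 120) mm in the carrier's frame when joint ring is 0; z 112-128, 12 thick in x. Beyond the crest its nose slopes back at 45 degrees for 6 mm. The lug's back meets the rubber. Left over 1.5 mm short of the rubber, the latch pin strikes the nose's end or passes behind it
- pivot (a point): nominal upright pivot axis of the latch lever, at (30, -100, 138) mm in the carrier's frame (truly up to 8 mm off along x, with the rubber's bracket). Lever: bar at z 134-142; hook pin 8 mm across hangs 45 mm from the pivot; upright round grip peg, 14 mm across, z 142 to 182, 95 mm from the pivot. Push, do not grip; free lever under 2 N
- tin: the top tin, steel, closed, loose, about 0.45 kg: a flat round rim 124 across and 5 thick at the bottom, body 104 across, lid knob top at 66. Origin: centre of its underside, z up. Starts 11 to 17 mm off the carrier's axis, towards the open half of the ring; clamped it is centred on the carrier's z axis (z = 120) within the ring's play of about 7 mm
- ring (a joint): angle (rad) of the front half of the clamp ring about its upright hinge: 0 when closed with the latch bracket in its middle setting (latched it reads -0.05 to 0.05 by the bracket's setting); grows as the half swings open, clockwise seen from above, to at most 1.2; starts 0.4 to 0.8. Stays where it is left
- latch (a joint): angle (rad) of the latch lever: 0 fully over (at its stop, bar pointing along the carrier's -x from the pivot); grows opening, anticlockwise from above (1.57: along -y); starts 1.0 to 1.5. Stays where left. From 0.6 to 0.2 the pin rides up the lug and squeezes the rubber: 4 to 9 N at the lever peg; then it drops over the crest; go on to the stop
- cup: blue plastic drinking cup, about 74 across and 92 high, standing; origin at the centre of its underside. Leave it alone. Sizes in mm
- saucer: green ceramic saucer, 144 across and 20 high, lying flat; origin at the centre of its underside. Leave it alone. Sizes in mm
- spoon: wooden stirring spoon, 246 long, 10 thick, lying flat along its x axis, bowl at +x; origin at its underside, near its middle. Leave it alone. Sizes in mm
- pot_lid: aluminium pot lid resting upside down on its flat black knob, 176 across, 30 high; origin under the knob. Leave it alone. Sizes in mm
- bowl: white plastic bowl, 150 across, 60 high; origin at the centre of its underside. Leave it alone. Sizes in mm
- mug: white ceramic mug with one handle, 80 across, 85 high; origin at the centre of its underside. Leave it alone. Sizes in mm
- jar: closed glass jar with metal cap, 70 across, 100 high; origin at the centre of its underside. Leave it alone. Sizes in mm
Mind the look-alikes: they are no part of the job. What is shaped like the tin but pink is not meant.

How it is judged:
On the way, in this order (a step that is already met when the one before it is completed fails the run):
1. the ring's front half is swung round both rims, tin slid home, and held pressed on its rubber stop with more than 5 N, before the latch is thrown (value of joint ring below 0.075 rad and value of joint latch above 0.5 rad and horizontal distance between tin and carrier below 0.0085 m and angle between tin's own z axis and vertical below 0.05 rad and contact force between the fingers and carrier above 5 N), for 0.3 s.
2. the latch lever is fully over and holds the ring shut (value of joint latch below 0.08 rad and value of joint ring below 0.06 rad and horizontal distance between tin and carrier below 0.0085 m and angle between tin's own z axis and vertical below 0.05 rad), for 0.2 s.
At the end, for the whole second after the job is handed in: The ring's front half is closed (joint ring between -0.075 and 0.06 rad), the latch lever is fully over (joint latch under 0.08 rad), and the top tin is at rest, upright (within 0.05 rad), flat on the rim and within 8.5 mm of the carrier's axis (all of step 2 and value of joint ring above -0.075 rad and z of tin in the frame of carrier between 0.117 and 0.124 m and linear speed of tin below 0.02 m/s); the robot touches nothing.
It fails at once if more than 12 N pushed on the carrier, its ring or its latch (contact force between any of the fingers, the arm and carrier above 12 N).
It fails at once if the top tin squeezed or pushed by the robot with more than 12 N (contact force between any of the fingers, the arm and tin above 12 N).
It fails at once if the top tin lifted or tipped (z of tin in the frame of carrier above 0.13 m or angle between tin's own z axis and vertical above 0.15 rad).
It fails at once if another thing on the ledge shifted by more than 20 mm (distance of any of cup, saucer, spoon, pot_lid, bowl, mug, jar from where it was at the start of the episode above 0.02 m).
It also fails if it takes over 58 s, if anything falls off the work surface, if the arm or the gripper's body presses on something with over 40 N, if the wrist force passes 120 N, or if a joint passes its speed limit or range.

## Working session

There is one attempt and no reset: what is moved stays moved. The work goes in short steps, Python scripts to look and compute and a tool call to move; the robot and the scene stay as the last step left them, time stands still between calls to the robot, and variables do not carry over. Pictures are saved under pics/ and viewed, and the job is handed in when it is done.

Besides the shell and the picture viewer there is one more tool, called as a command line: name --pt "numbers of a row" for each row, then --argument value for the rest. jog_arm: Moves the arm, as the interface text tells. Its arguments: {"type":"object","properties":{"targets":{"type":"array","items":{"type":"array","items":{"type":"number"}}},"grip_force":{"type":"number"}},"required":["targets"]}

```bash
ls; mkdir -p pics; python3 - <<'E'
from rig import bot, read_camera, get_calibration
import cv2
s=bot.observe(); print(s)
for n in("side","top","wrist"):
    c=get_calibration(n); print(n,c)
    cv2.imwrite(f"pics/{n}0.png",read_camera(n))
E
```

```text
pics
{'clock': 0.0, 'qpos': array([-1.43649212e+00,  2.07438707e-01,  1.54298849e+00, -1.51966132e-05,
        1.39350783e+00, -1.50496233e-01]), 'qd': array([ 0.00016158,  0.00140495,  0.00078266, -0.00128606, -0.00053006,
       -0.00068866]), 'effort': array([-2.75069635e-05, -3.83034503e+01, -2.91599464e+01, -2.91057386e-04,
        1.03847502e-02,  9.92367362e-07]), 'tool_pos': array([ 0.16143693, -0.55106369,  0.23009877]), 'eef_rot': array([ 2.0696788 ,  0.29918217, -2.06967041]), 'wrist_force': array([ 0.3478108 , -0.42872523,  0.47911273]), 'wrist_torque': array([ 0.01125324,  0.004749  , -0.0529666 ]), 'gripper_width': 0.08519783707536834}
side {'K': array([[449.29031977,   0.        , 317.41229272],
       [  0.        , 449.29031977, 200.39759565],
       [  0.        ,   0.        ,   1.        ]]), 'extrinsics': array([[-0.98418052, -0.17710532,  0.00473312,  0.50206577],
       [-0.10199621,  0.54454795, -0.83250484,  0.13779906],
       [ 0.14486362, -0.81981781, -0.55399756,  1.42311773],
       [ 0.        ,  0.        ,  0.        ,  1.        ]])}
top {'K': array(
[... 231 characters left out ...]
[-0.99794063,  0.00870312, -0.0635512 ,  0.49020354],
       [ 0.0634771 , -0.00854117, -0.99794674,  1.10483435],
       [ 0.        ,  0.        ,  0.        ,  1.        ]])}
wrist {'K': array([[285.97180083,   0.        , 321.01189294],
       [  0.        , 285.97180083, 201.08425431],
       [  0.        ,   0.        ,   1.        ]]), 'extrinsics': array([[ 2.82423876e-01, -9.59289243e-01, -9.50080597e-04,
        -5.73675876e-01],
       [-9.13400942e-01, -2.69216315e-01,  3.05321626e-01,
        -3.93995871e-02],
       [-2.93147529e-01, -8.53623127e-02, -9.52248813e-01,
         3.79833785e-01],
       [ 0.00000000e+00,  0.00000000e+00,  0.00000000e+00,
         1.00000000e+00]])}
```

View pics/top0.png

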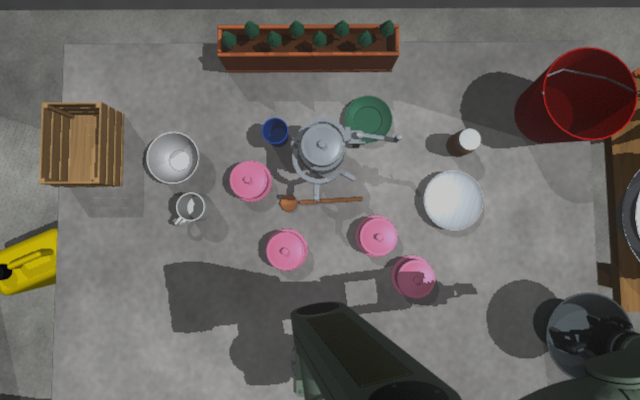

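View pics/side0.png

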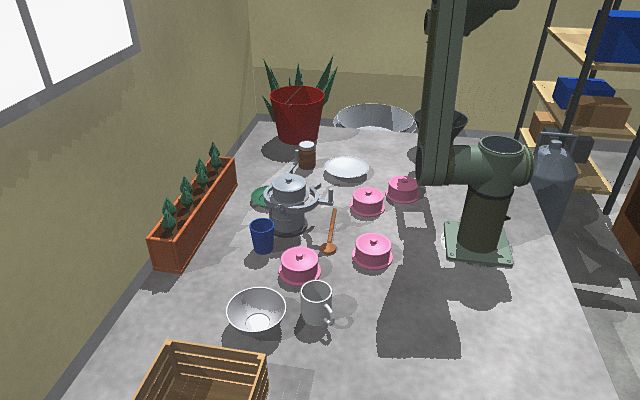

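View pics/wrist0.png

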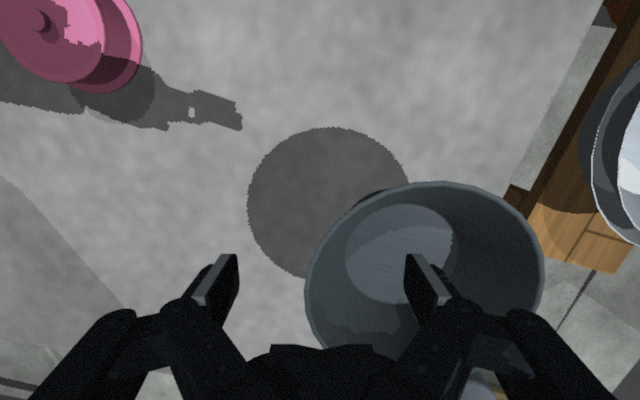

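```bash
python3 - <<'E'
import cv2
a=cv2.imread("pics/top0.png")[90:220,240:420]
cv2.imwrite("pics/top0z.png",cv2.resize(a,None,fx=4.4,fy=4.4,interpolation=cv2.INTER_CUBIC))
a=cv2.imread("pics/side0.png")[140:270,230:410]
cv2.imwrite("pics/side0z.png",cv2.resize(a,None,fx=4.4,fy=4.4,interpolation=cv2.INTER_CUBIC))
E
```

```text
(no output)
```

View pics/top0z.png

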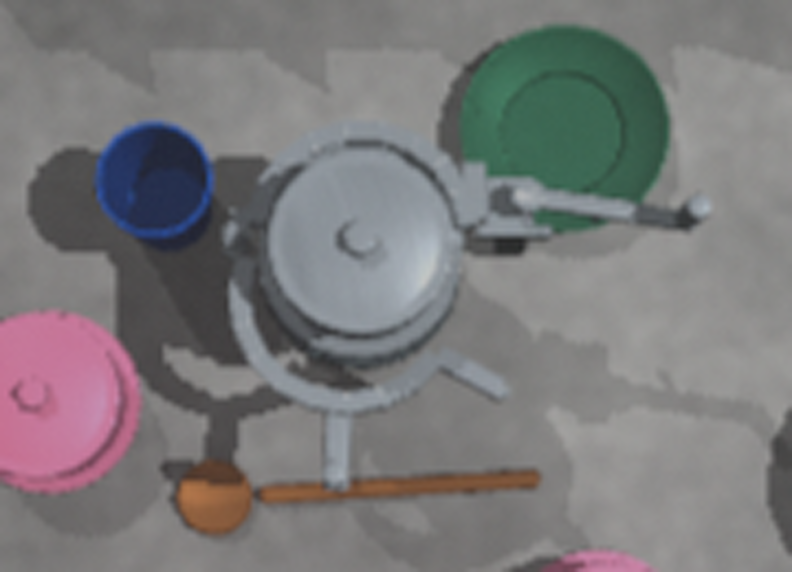

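View pics/side0z.png

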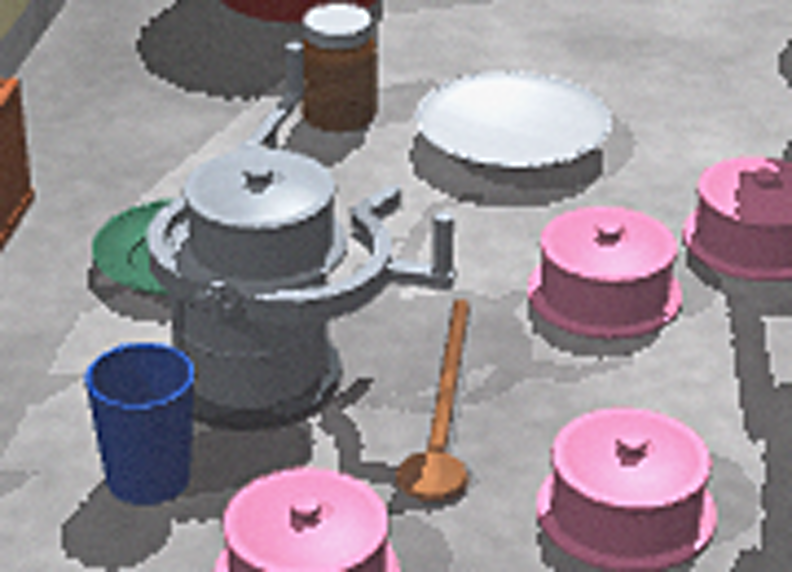

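```bash
cat > h.py <<'E'
import numpy as np, cv2
from rig import bot, read_camera, get_calibration
def P(c): return np.array(c["K"])@np.array(c["extrinsics"])[:3]
def tri(obs):
    A=[]
    for Pm,(u,v) in obs: A+= [u*Pm[2]-Pm[0], v*Pm[2]-Pm[1]]
    X=np.linalg.svd(np.array(A))[2][-1]; X=X[:3]/X[3]
    r=[np.round((Pm@np.r_[X,1])[:2]/(Pm@np.r_[X,1])[2]-np.array(p),1) for Pm,p in obs]
    return X,r
def onplane(Pm,p,z):
    u,v=p; A=np.array([u*Pm[2]-Pm[0], v*Pm[2]-Pm[1]])
    return np.linalg.solve(A[:,:2],-(A[:,2]*z+A[:,3]))
E
python3 - <<'E'
from h import *
T=P(get_calibration("top"));S=P(get_calibration("side"))
t=lambda x,y:(240+x/4.4-.4,90+y/4.4-.4); s=lambda x,y:(230+x/4.4-.4,140+y/4.4-.4)
for n,a,b in [("ringpeg",(338,478),(443,216)),("latchpeg",(702,204),(295,47)),("knob",(362,236),(258,175)),("hinge",(233,236),(218,290)),("ringarm tip",(507,388),(395,195))]:
    X,r=tri([(T,t(*a)),(S,s(*b))]); print(n,X.round(4),r)
for z in (.12,.172): print(onplane(T,t(338,478),z))
E
```

```text
ringpeg [0.4642 0.0294 0.1707] [array([-0.1, -0.8]), array([0.5, 0. ])]
latchpeg [ 0.6177 -0.1826  0.1799] [array([0. , 0.2]), array([-0.1, -0. ])]
knob [0.6009 0.0141 0.1798] [array([0. , 0.1]), array([-0.1, -0. ])]
hinge [0.6117 0.0917 0.1318] [array([-0. , -0.3]), array([0.2, 0. ])]
ringarm tip [ 0.5178 -0.0742  0.1194] [array([0. , 0.2]), array([-0.1, -0. ])]
[0.46438618 0.02936886]
[0.46207073 0.02919678]
```

```bash
cat >> h.py <<'E'
from scipy.spatial.transform import Rotation as Ro
def pose(s): return np.array(s["tool_pos"]), Ro.from_rotvec(s["eef_rot"])
def target_R(zang):  # tool x down, tool z at horizontal angle zang (deg)
    a=np.deg2rad(zang); x=np.array([0,0,-1.]); z=np.array([np.cos(a),np.sin(a),0]); y=np.cross(z,x)
    return Ro.from_matrix(np.c_[x,y,z])
def row(p0,R0,p,R):
    d=R0.inv().apply(np.array(p)-p0)/.4
    w=(R0.inv()*R).as_rotvec()/np.deg2rad(120)
    return np.r_[d,w].round(4)
E
python3 - <<'E'
from h import *
s=bot.observe();p,R=pose(s);print(R.as_matrix().round(3))
E=np.array(get_calibration("wrist")["extrinsics"]);print("cam rel tool",R.inv().apply(-E[:3,:3].T@E[:3,3]-p), "fwd in tool",R.inv().apply(E[2,:3]))
za=np.degrees(np.arctan2(*R.as_matrix()[[1,0],2]));print(za)
print(row(p,R,[.50,-.03,.36],target_R(za)),row(p,R,[.50,-.03,.36],target_R(0)),row(p,R,[.50,-.03,.36],target_R(-40)))
E
```

```text
[[-0.     0.281 -0.96 ]
 [ 0.002 -0.96  -0.281]
 [-1.    -0.002 -0.   ]]
cam rel tool [-0.14294518 -0.00068933 -0.07927309] fwd in tool [0.95215714 0.00154837 0.30560495]
-163.68117307879677
[-3.2200e-01 -1.0134e+00 -1.1785e+00  0.0000e+00 -1.0000e-04  9.0000e-04] [-3.2200e-01 -1.0134e+00 -1.1785e+00 -1.3640e+00 -1.3000e-03  0.0000e+00] [-3.2200e-01 -1.0134e+00 -1.1785e+00 -1.0307e+00 -1.0000e-03  4.0000e-04]
```

```bash
python3 - <<'E'
from h import *
s=bot.observe();p,R=pose(s)
print(row(p,R,[.40,-.25,.30],target_R(-120)))
E
```

```text
[-1.729e-01 -5.555e-01 -7.840e-01 -3.640e-01 -4.000e-04  8.000e-04]
```

jog_arm --pt "-0.175 -0.5555 -0.784 -0.364 0 0 -1" --pt "-0.175 -0.5555 -0.784 -0.364 0 0 -1" --pt "-0.175 -0.5555 -0.784 -0.364 0 0 -1" --pt "-0.175 -0.5555 -0.784 -0.364 0 0 -1" --pt "-0.175 -0.5555 -0.784 -0.364 0 0 -1" --pt "-0.175 -0.5555 -0.784 -0.364 0 0 -1" --pt "-0.175 -0.5555 -0.784 -0.364 0 0 -1" --pt "-0.175 -0.5555 -0.784 -0.364 0 0 -1" --grip_force 40

```text
clock: 0.95
tool_pos: [0.4012, -0.2482, 0.3017]
eef_rot: [1.583, 0.915, -1.582]
wrist_force: [0.5, -0.4, 0.2]
gripper_width: -0.0002
```

```bash
python3 - <<'E'
from h import *
s=bot.observe();p,R=pose(s);print(p,s["clock"])
print(row(p,R,[.56,-.01,.30],target_R(-80)))
E
```

```text
[ 0.4011624  -0.24818712  0.30172104] 0.95
[ 4.600e-03  4.690e-02 -7.142e-01 -3.329e-01 -1.000e-04 -3.000e-04]
```

jog_arm --pt "0.0 0.047 -0.715 -0.333 0 0 -1" --pt "0.0 0.047 -0.715 -0.333 0 0 -1" --pt "0.0 0.047 -0.715 -0.333 0 0 -1" --pt "0.0 0.047 -0.715 -0.333 0 0 -1" --pt "0.0 0.047 -0.715 -0.333 0 0 -1" --pt "0.0 0.047 -0.715 -0.333 0 0 -1" --pt "0.0 0.047 -0.715 -0.333 0 0 -1" --pt "0.0 0.047 -0.715 -0.333 0 0 -1"

```text
clock: 1.75
tool_pos: [0.5591, -0.0116, 0.3006]
eef_rot: [1.078, 1.288, -1.08]
wrist_force: [0.2, -0.3, -0.3]
gripper_width: 0.0002
```

```bash
python3 - <<'E'
from h import *
import pickle
s=bot.observe();p,R=pose(s);print(p,s["clock"],R.as_matrix().round(3)[:,2],s["wrist_force"],s["qd"].round(3))
c=get_calibration("wrist");im=read_camera("wrist");pickle.dump(c,open("w1.pkl","wb"))
cv2.imwrite("pics/w1.png",im)
cv2.imwrite("pics/w1z.png",cv2.resize(im[0:360,60:540],None,fx=1.6,fy=1.6,interpolation=cv2.INTER_CUBIC))
E
```

```text
[ 0.55914858 -0.01157751  0.3005743 ] 1.75 [ 0.175 -0.985  0.   ] [ 0.20424146 -0.28180125 -0.34326599] [-0.039 -0.019  0.015 -0.002  0.001 -0.001]
```

View pics/w1z.png

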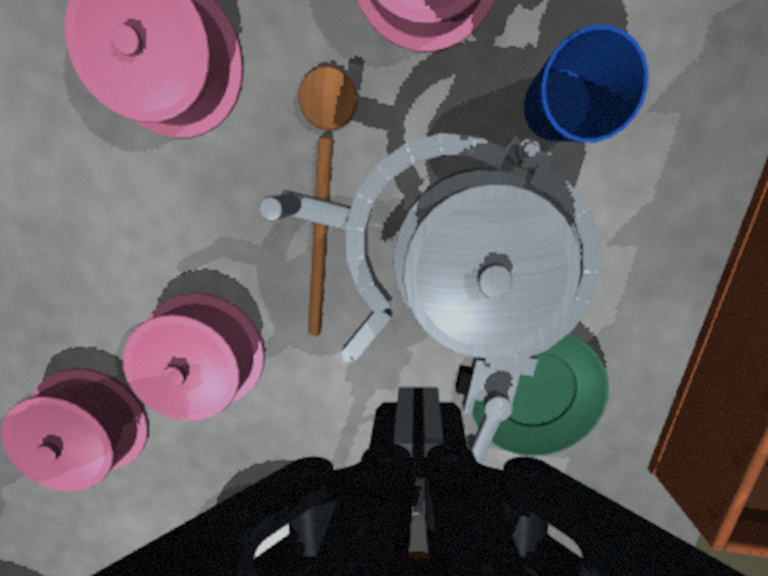

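```bash
python3 - <<'E'
from h import *
import pickle
T=P(get_calibration("top"));S=P(get_calibration("side"));W=P(pickle.load(open("w1.pkl","rb")))
t=lambda x,y:(240+x/4.4-.4,90+y/4.4-.4); s=lambda x,y:(230+x/4.4-.4,140+y/4.4-.4); w=lambda x,y:(60+x/1.6-.2,y/1.6-.2)
for n,a,b,c in [("ringpeg",(338,478),(443,216),(270,208)),("knob",(362,236),(258,175),(496,275)),("hinge",(233,236),(218,290),(530,150)),("ringarm tip",(507,388),(395,195),(347,355)),("pivot",(523,195),None,(499,405))]:
    o=[(T,t(*a)),(W,w(*c))]
    if b:o.append((S,s(*b)))
    X,r=tri(o); print(n,X.round(4),r)
a=cv2.imread("pics/w1.png")[190:310,330:470]
cv2.imwrite("pics/w1zz.png",cv2.resize(a,None,fx=5,fy=5,interpolation=cv2.INTER_CUBIC))
a=cv2.imread("pics/top0.png")[115:155,335:410]
cv2.imwrite("pics/top0zz.png",cv2.resize(a,None,fx=10,fy=10,interpolation=cv2.INTER_CUBIC))
E
```

```text
ringpeg [0.4642 0.0307 0.1712] [array([-0.6, -0.8]), array([-1. ,  2.6]), array([0.4, 0.1])]
knob [0.6007 0.0159 0.1806] [array([-0.7,  0.1]), array([-1. ,  3.7]), array([-0.1,  0.1])]
hinge [0.6119 0.0925 0.1324] [array([-0.3, -0.4]), array([-1.9,  1. ]), array([ 0., -0.])]
ringarm tip [ 0.5174 -0.0733  0.1198] [array([-0.3,  0.4]), array([1.1, 1.4]), array([-0.,  0.])]
pivot [ 0.6336 -0.0836  0.1384] [array([-0. , -0.1]), array([-0.4, -0. ])]
```

View pics/w1zz.png

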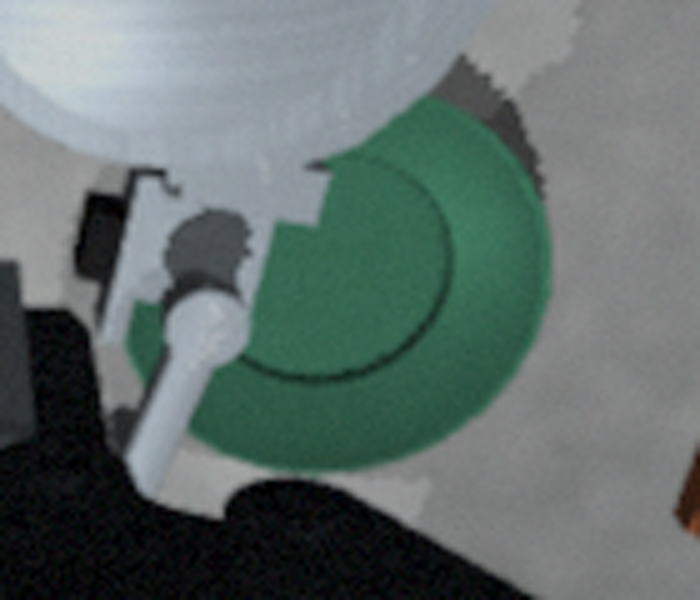

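View pics/top0zz.png

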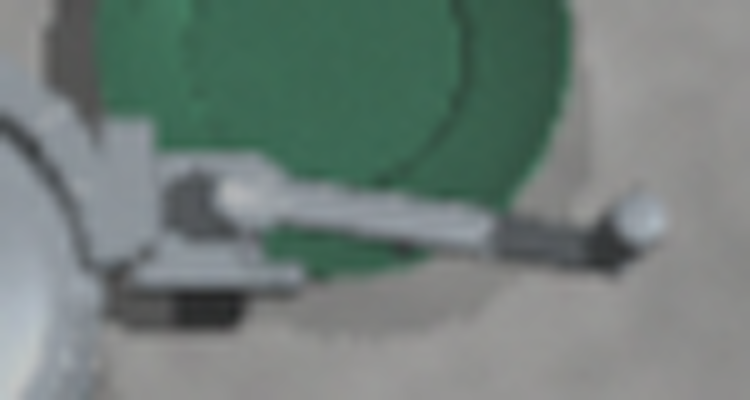

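```bash
cat > ov.py <<'E'
from h import *
import pickle,sys
def draw(im,Pm,hx,hy,yaw,ring,latch,b,tin,sc,x0,y0,cx=None):
    im=cv2.resize(im,None,fx=sc,fy=sc,interpolation=cv2.INTER_CUBIC)
    h=np.array([hx,hy]); r=lambda a:np.array([[np.cos(a),-np.sin(a)],[np.sin(a),np.cos(a)]])
    c=h-r(yaw)@[0,.078]
    def pl(pts,col):
        q=(Pm@np.c_[pts,np.ones(len(pts))].T); q=(q[:2]/q[2]).T; q=(q-[x0,y0]+.5)*sc-.5
        cv2.polylines(im,[np.round(q*8).astype(int)],False,col,1,cv2.LINE_AA,3)
    def C(xy,z): xy=np.atleast_2d(xy); return np.c_[xy@r(yaw).T+c,np.full(len(xy),z)]
    def RG(xy,z): xy=np.atleast_2d(xy)-[0,.078]; return C(xy@r(-ring).T+[0,.078],z)
    circ=lambda x,y,R,a=0,e=2*np.pi:np.c_[x+R*np.cos(np.linspace(a,e,60)),y+R*np.sin(np.linspace(a,e,60))]
    pl(C(circ(0,0,.07,-1.57,1.57),.13),(0,0,255))
    pl(RG(circ(0,0,.07,1.57,4.71),.13),(0,255,255))
    pl(RG(circ(-.1,-.046,.007),.172),(0,255,255)); pl(RG(circ(-.1,-.046,.007),.13),(0,200,0))
    pl(RG([[-.011,-.116],[-.011,-.104]],.128),(0,255,255))
    pv=np.array([.03+b,-.1]); pk=pv+.095*np.array([-np.cos(latch),-np.sin(latch)])
    pl(C(circ(*pv,.007),.142),(255,0,255)); pl(C(circ(*pk,.007),.182),(255,0,255)); pl(C([pv,pk],.142),(255,0,255))
    pl(C(np.array([[-.0005+b,-.091]])+circ(0,0,.002),.12),(255,255,0))
    pl(C(circ(0,.078,.006),.13),(0,0,255))
    pl(np.c_[circ(*tin,.052),np.full(60,.17)],(255,100,0)); pl(np.c_[circ(*tin,.062),np.full(60,.125)],(255,100,0));pl(np.c_[circ(*tin,.006),np.full(60,.186)],(255,100,0))
    pl(C(circ(0,0,.062),.12),(0,160,255))
    return im
def go(tag,*a):
    T=P(get_calibration("top"));W=P(pickle.load(open("w1.pkl","rb")));S=P(get_calibration("side"))
    A=draw(cv2.imread("pics/top0.png")[100:205,285:410],T,*a,6,285,100)
    B=draw(cv2.imread("pics/w1.png")[70:310,210:450],W,*a,3,210,70)
    D=draw(cv2.imread("pics/side0.png")[140:230,250:350],S,*a,6,250,140)
    for n,i in zip("TWS",(A,B,D)): cv2.imwrite(f"pics/ov{tag}{n}.png",i)
E
python3 - <<'E'
from ov import *
go("a",.6118,.092,-.03,.46,1.44,0,(.6008,.015))
E
```

```text
(no output)
```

View pics/ovaT.png

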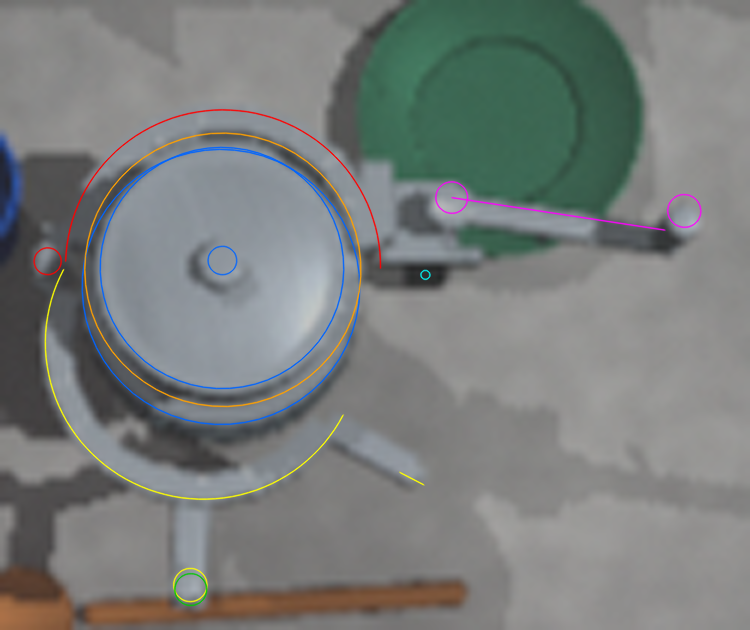

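View pics/ovaW.png

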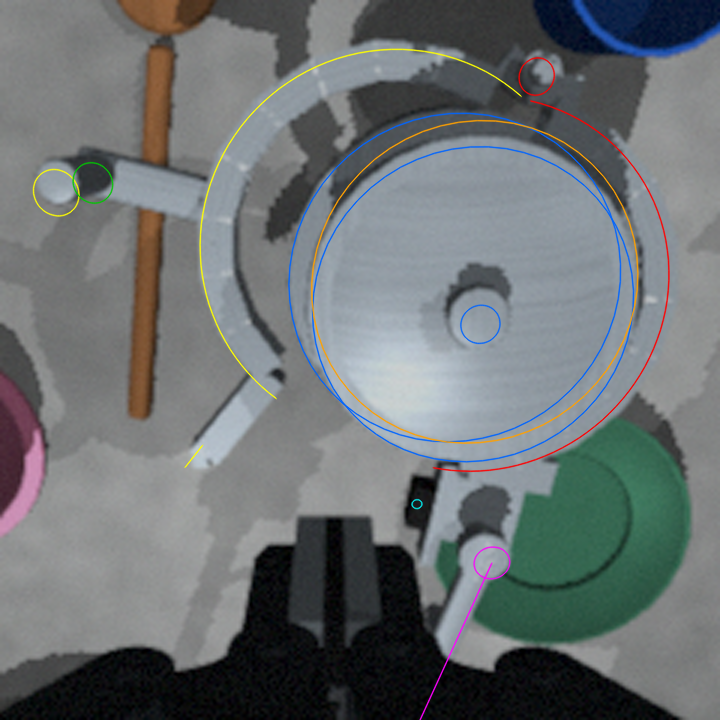

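View pics/ovaS.png

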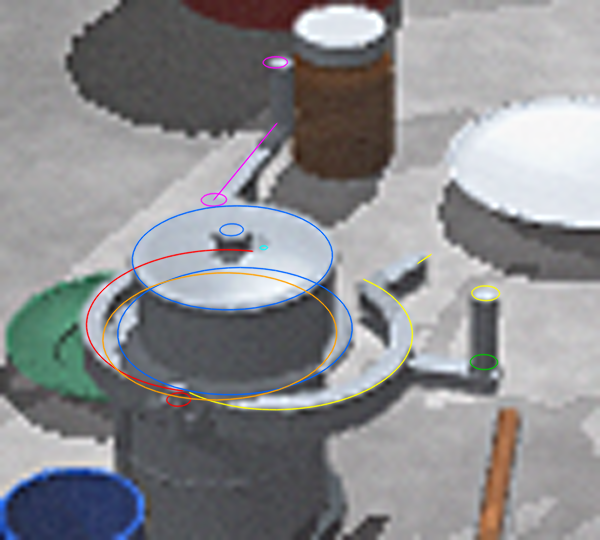

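```bash
python3 - <<'E'
from h import *
import pickle
im=read_camera("wrist");s=bot.observe();print(s["qd"].round(4),s["tool_pos"])
c=get_calibration("wrist");im=read_camera("wrist");pickle.dump(c,open("w1.pkl","wb"))
cv2.imwrite("pics/w1.png",im)
from ov import *
go("b",.6118,.092,-.07,.42,1.48,.004,(.6008,.015))
E
```

```text
[-0.0149 -0.0074  0.003   0.0026 -0.0017  0.0027] [ 0.55878465 -0.01297623  0.30092559]
```

View pics/ovbW.png

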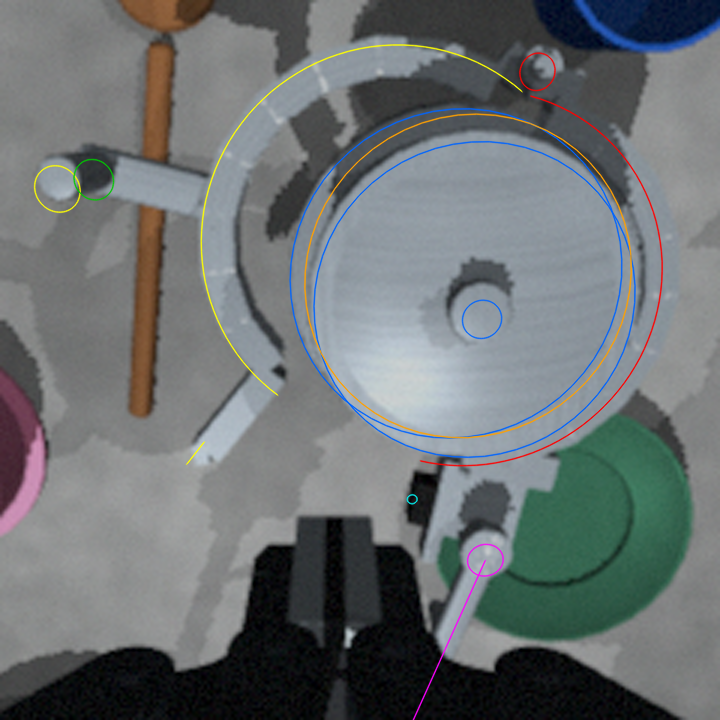

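View pics/ovbT.png

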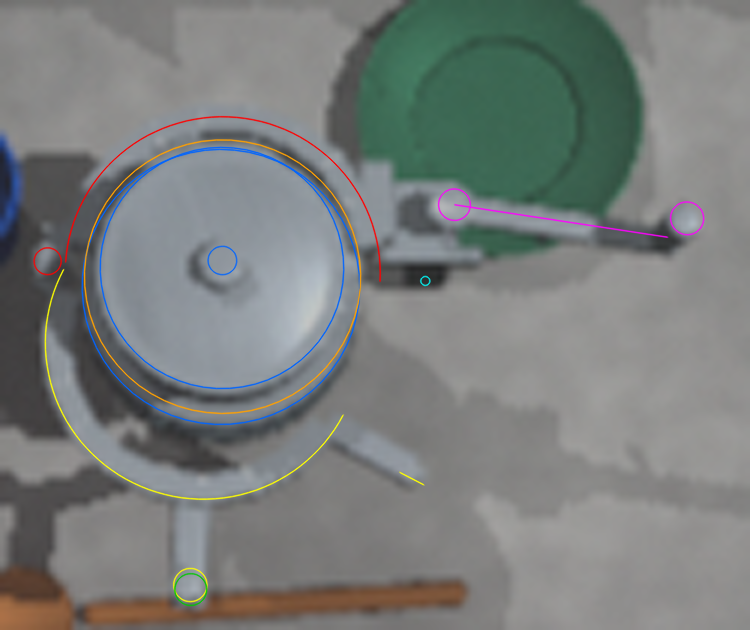

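```bash
cat >> h.py <<'E'
H=np.array([.6118,.092]); RP=.1593
def u(d): d=np.deg2rad(d); return np.array([np.cos(d),np.sin(d)])
def ringtcp(phi,back,z=.145): return np.r_[H+RP*u(phi)-back*u(phi+90),z], target_R(phi+90)
E
python3 - <<'E'
from h import *
s=bot.observe();p,R=pose(s);print(p,s["clock"],s["wrist_force"])
a,Ra=ringtcp(-157.1,.030,.24);print(a,row(p,R,a,Ra)); a[2]=.145;print(row(p,R,a,Ra))
E
```

```text
[ 0.55877468 -0.01327625  0.30111977] 1.9 [ 0.13431625 -0.57472849  0.35246948]
[0.45338145 0.05764812 0.24      ] [ 1.529e-01 -2.291e-01 -2.199e-01 -1.086e-01  1.000e-04  3.000e-04]
[ 3.904e-01 -2.290e-01 -2.199e-01 -1.086e-01  1.000e-04  3.000e-04]
```

jog_arm --pt "0.02 -0.1 -0.1 -0.06 0 0 -1" --pt "0.04 -0.18 -0.18 -0.1086 0 0 -1" --pt "0.1 -0.229 -0.22 -0.1086 0 0 -1" --pt "0.153 -0.229 -0.22 -0.1086 0 0 -1" --pt "0.153 -0.229 -0.22 -0.1086 0 0 -1" --pt "0.22 -0.229 -0.22 -0.1086 0 0 -1" --pt "0.28 -0.229 -0.22 -0.1086 0 0 -1" --pt "0.34 -0.229 -0.22 -0.1086 0 0 -1" --pt "0.39 -0.229 -0.22 -0.1086 0 0 -1" --pt "0.39 -0.229 -0.22 -0.1086 0 0 -1" --pt "0.39 -0.229 -0.22 -0.1086 0 0 -1"

```text
clock: 3.0
tool_pos: [0.455, 0.0578, 0.1464]
eef_rot: [0.91, 1.371, -0.909]
wrist_force: [-0.1, -1.2, -0.3]
gripper_width: 0.0
```

```bash
python3 - <<'E'
from h import *
im=read_camera("wrist");im=read_camera("wrist")
import pickle;pickle.dump(get_calibration("wrist"),open("w2.pkl","wb"))
s=bot.observe();p,R=pose(s);print(p,s["clock"],s["wrist_force"],R.as_matrix()[:,2])
a,Ra=ringtcp(-157.1,.020);print(a,row(p,R,a,Ra))
cv2.imwrite("pics/w2.png",im)
E
```

```text
[0.45571328 0.05804061 0.14723989] 3.1 [ 0.61750435 -0.05951242  0.86648432] [ 0.3896972  -0.92094155  0.00166211]
[0.45727269 0.04843626 0.145     ] [ 0.0056 -0.0058  0.0236  0.0003  0.0008 -0.0016]
```

View pics/w2.png

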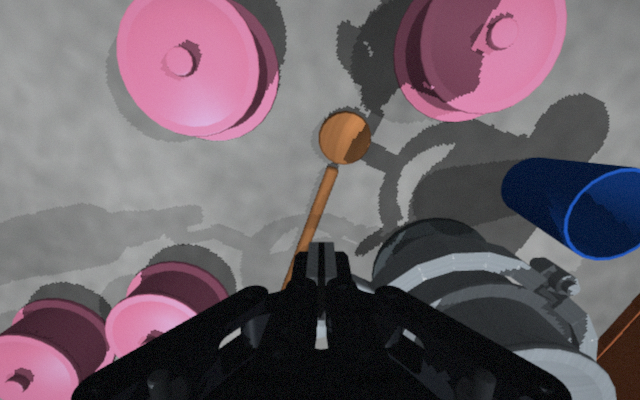

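jog_arm --pt "0.002 -0.003 0.005 0 0 0 -1" --pt "0.004 -0.005 0.01 0 0 0 -1" --pt "0.005 -0.006 0.015 0 0 0 -1" --pt "0.005 -0.006 0.02 0 0 0 -1" --pt "0.005 -0.006 0.0225 0 0 0 -1" --pt "0.005 -0.006 0.025 0 0 0 -1" --pt "0.005 -0.006 0.0275 0 0 0 -1" --pt "0.005 -0.006 0.03 0 0 0 -1"

```text
clock: 3.9
tool_pos: [0.4562, 0.0468, 0.1433]
eef_rot: [0.909, 1.373, -0.909]
wrist_force: [-1.4, 1.0, 1.0]
gripper_width: -0.0
```

```bash
cat > st.py <<'E'
from h import *
s=bot.observe();p,R=pose(s);z=R.as_matrix()[:,2];d=np.degrees(np.arctan2(z[1],z[0]))
v=p[:2]-H+.018*z[:2]
print(p.round(4),"t",s["clock"],"F",s["wrist_force"].round(2),"Ftool",R.inv().apply(s["wrist_force"]).round(2),"zang",d.round(1),"pegphi",np.degrees(np.arctan2(v[1],v[0])).round(2),"r",np.linalg.norm(v).round(4),"qd",np.abs(s["qd"]).max().round(3))
E
python3 st.py
```

```text
[0.4562 0.0468 0.1433] t 3.9 F [-1.39  1.    0.97] Ftool [-0.97 -0.89 -1.47] zang -67.0 pegphi -157.43 r 0.1609 qd 0.02
```

```bash
cat > ringrows.py <<'E'
from h import *
import sys
s=bot.observe();p,R=pose(s)
z=R.as_matrix()[:,2];ph=np.degrees(np.arctan2(z[1],z[0]))-90
# rigid rotation about the hinge, list of mm of peg travel
for mm in map(float,sys.argv[1:]):
    d=mm/159.3; Q=Ro.from_rotvec([0,0,d])
    pn=np.r_[H,0]+Q.apply(p-np.r_[H,0]); print(mm,row(p,R,pn,Q*R))
E
python3 ringrows.py 2 4 6 8 10 12 14 16 18 20
```

```text
2.0 [-0.     -0.0006  0.0051 -0.006  -0.     -0.    ]
4.0 [-0.     -0.0011  0.0101 -0.012  -0.     -0.    ]
6.0 [-0.     -0.0015  0.0152 -0.018  -0.     -0.    ]
8.0 [-0.     -0.0019  0.0202 -0.024  -0.     -0.    ]
10.0 [-0.     -0.0022  0.0253 -0.03   -0.     -0.    ]
12.0 [-0.     -0.0025  0.0304 -0.036  -0.     -0.    ]
14.0 [-0.     -0.0027  0.0355 -0.042  -0.     -0.    ]
16.0 [-0.     -0.0028  0.0406 -0.048  -0.     -0.    ]
18.0 [-0.     -0.0028  0.0456 -0.054  -0.     -0.    ]
20.0 [-0.     -0.0028  0.0507 -0.0599 -0.     -0.    ]
```

jog_arm --pt "0 -0.0006 0.005 -0.006 0 0 -1" --pt "0 -0.001 0.01 -0.012 0 0 -1" --pt "0 -0.0015 0.015 -0.018 0 0 -1" --pt "0 -0.002 0.02 -0.024 0 0 -1" --pt "0 -0.0022 0.025 -0.03 0 0 -1"

```text
clock: 4.4
tool_pos: [0.4596, 0.0369, 0.1433]
eef_rot: [0.86, 1.394, -0.86]
wrist_force: [-1.2, 0.1, 1.2]
gripper_width: 0.0001
```

```bash
python3 st.py
```

```text
[0.4596 0.0369 0.1433] t 4.4 F [-1.19  0.08  1.23] Ftool [-1.23 -1.03 -0.6 ] zang -63.4 pegphi -153.72 r 0.1608 qd 0.164
```

jog_arm --pt "0 -0.0006 0.005 -0.006 0 0 -1" --pt "0 -0.001 0.01 -0.012 0 0 -1" --pt "0 -0.0015 0.015 -0.018 0 0 -1" --pt "0 -0.002 0.02 -0.024 0 0 -1" --pt "0 -0.0022 0.025 -0.03 0 0 -1"

```text
clock: 4.9
tool_pos: [0.4633, 0.0276, 0.1433]
eef_rot: [0.812, 1.414, -0.812]
wrist_force: [-1.5, 0.4, 0.7]
gripper_width: -0.0001
```

```bash
python3 st.py; python3 - <<'E'
from h import *
cv2.imwrite("pics/side3.png",cv2.resize(read_camera("side")[120:270,230:430],None,fx=4,fy=4,interpolation=cv2.INTER_CUBIC))
E
python3 st.py
```

```text
[0.4633 0.0276 0.1433] t 4.9 F [-1.54  0.4   0.74] Ftool [-0.74 -1.13 -1.12] zang -59.7 pegphi -150.18 r 0.1608 qd 0.159
[0.4634 0.0273 0.1433] t 4.95 F [-0.54  0.93  0.62] Ftool [-0.62  0.   -1.08] zang -59.7 pegphi -150.07 r 0.1608 qd 0.034
```

View pics/side3.png

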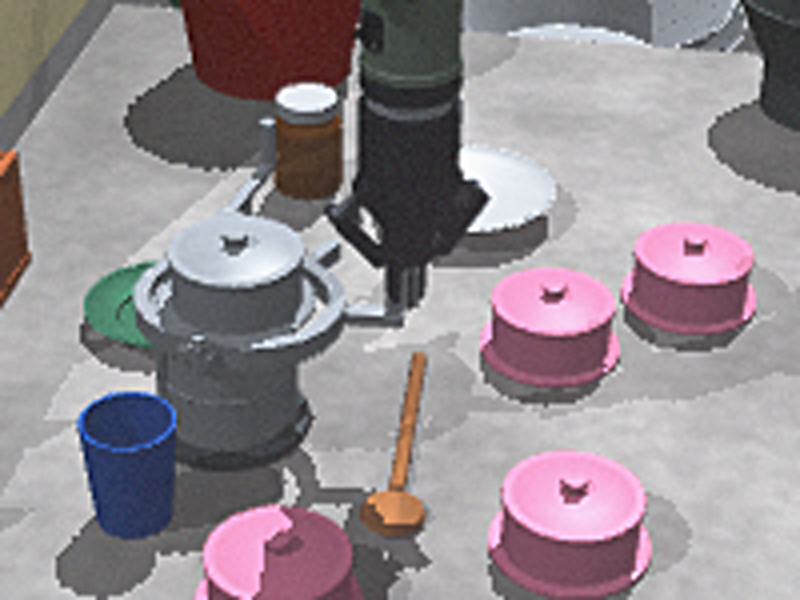

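jog_arm --pt "0 -0.0006 0.005 -0.006 0 0 -1" --pt "0 -0.001 0.01 -0.012 0 0 -1" --pt "0 -0.0015 0.015 -0.018 0 0 -1" --pt "0 -0.002 0.02 -0.024 0 0 -1" --pt "0 -0.0022 0.025 -0.03 0 0 -1" --pt "0 -0.0025 0.0305 -0.036 0 0 -1" --pt "0 -0.0027 0.0355 -0.042 0 0 -1"

```text
clock: 5.65
tool_pos: [0.4695, 0.0148, 0.1433]
eef_rot: [0.745, 1.439, -0.745]
wrist_force: [-0.9, 1.4, -0.9]
gripper_width: -0.0
```

```bash
python3 st.py
```

```text
[0.4695 0.0148 0.1433] t 5.65 F [-0.85  1.41 -0.95] Ftool [ 0.95  0.12 -1.64] zang -54.7 pegphi -145.12 r 0.1607 qd 0.16
```

jog_arm --pt "0 -0.0005 0.0038 -0.0045 0 0 -1" --pt "0 -0.0008 0.0075 -0.009 0 0 -1" --pt "0 -0.0012 0.0113 -0.0135 0 0 -1" --pt "0 -0.0015 0.015 -0.018 0 0 -1" --pt "0 -0.0018 0.0188 -0.0225 0 0 -1" --pt "0 -0.002 0.0226 -0.027 0 0 -1"

```text
clock: 6.25
tool_pos: [0.474, 0.007, 0.1433]
eef_rot: [0.701, 1.455, -0.701]
wrist_force: [-0.2, 1.0, -0.6]
gripper_width: -0.0
```

```bash
python3 st.py
```

```text
[0.474  0.007  0.1433] t 6.25 F [-0.15  0.99 -0.57] Ftool [ 0.57  0.5  -0.87] zang -51.5 pegphi -141.95 r 0.1607 qd 0.117
```

jog_arm --pt "0 -0.0005 0.0038 -0.0045 0 0 -1" --pt "0 -0.0008 0.0075 -0.009 0 0 -1" --pt "0 -0.0012 0.0113 -0.0135 0 0 -1" --pt "0 -0.0015 0.015 -0.018 0 0 -1" --pt "0 -0.0018 0.0188 -0.0225 0 0 -1"

```text
clock: 6.75
tool_pos: [0.4782, 0.0006, 0.1433]
eef_rot: [0.665, 1.467, -0.665]
wrist_force: [0.7, 2.0, 0.6]
gripper_width: -0.0001
```

```bash
python3 st.py
```

```text
[0.4782 0.0006 0.1433] t 6.75 F [0.74 2.   0.57] Ftool [-0.57  1.87 -1.01] zang -48.8 pegphi -139.26 r 0.1607 qd 0.118
```

jog_arm --pt "0 -0.0003 0.0025 -0.003 0 0 -1" --pt "0 -0.0006 0.005 -0.006 0 0 -1" --pt "0 -0.0008 0.0075 -0.009 0 0 -1" --pt "0 -0.001 0.01 -0.012 0 0 -1"

```text
clock: 7.15
tool_pos: [0.4804, -0.0026, 0.1433]
eef_rot: [0.646, 1.473, -0.646]
wrist_force: [-0.2, 1.5, -0.5]
gripper_width: 0.0003
```

```bash
python3 st.py
```

```text
[ 0.4804 -0.0026  0.1433] t 7.15 F [-0.18  1.5  -0.46] Ftool [ 0.46  0.89 -1.23] zang -47.4 pegphi -137.86 r 0.1607 qd 0.076
```

jog_arm --pt "0 -0.0003 0.0025 -0.003 0 0 -1" --pt "0 -0.0006 0.005 -0.006 0 0 -1"

```text
clock: 7.35
tool_pos: [0.4816, -0.0042, 0.1433]
eef_rot: [0.636, 1.476, -0.636]
wrist_force: [-0.9, 1.3, -0.3]
gripper_width: -0.0001
```

```bash
python3 st.py
```

```text
[ 0.4816 -0.0042  0.1433] t 7.35 F [-0.9   1.35 -0.26] Ftool [ 0.26  0.27 -1.6 ] zang -46.6 pegphi -137.15 r 0.1607 qd 0.077
```

jog_arm --pt "0 -0.0003 0.0025 -0.003 0 0 -1" --pt "0 -0.0006 0.005 -0.006 0 0 -1"

```text
clock: 7.55
tool_pos: [0.4828, -0.0058, 0.1433]
eef_rot: [0.626, 1.479, -0.626]
wrist_force: [-0.2, 2.1, -0.5]
gripper_width: 0.0
```

```bash
python3 st.py;python3 - <<'E'
from h import *
cv2.imwrite("pics/top4.png",cv2.resize(read_camera("top")[90:220,280:420],None,fx=5,fy=5,interpolation=cv2.INTER_CUBIC))
E
python3 st.py
```

```text
[ 0.4828 -0.0058  0.1433] t 7.55 F [-0.22  2.06 -0.48] Ftool [ 0.48  1.27 -1.63] zang -45.9 pegphi -136.44 r 0.1607 qd 0.079
[ 0.4829 -0.006   0.1433] t 7.6 F [-0.62  0.61  0.16] Ftool [-0.16 -0.02 -0.87] zang -45.9 pegphi -136.38 r 0.1607 qd 0.019
```

View pics/top4.png

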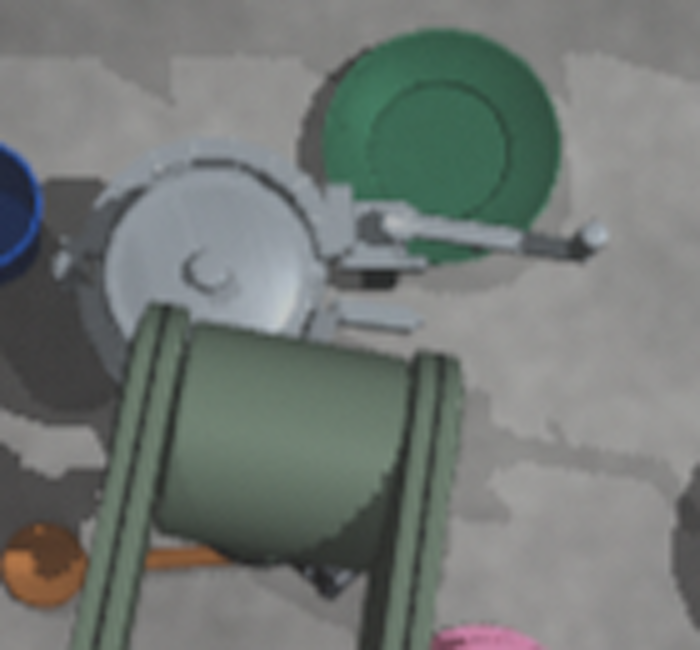

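jog_arm --pt "0 -0.0003 0.0025 -0.003 0 0 -1" --pt "0 -0.0006 0.005 -0.006 0 0 -1" --pt "0 -0.0008 0.0075 -0.009 0 0 -1"

```text
clock: 7.9
tool_pos: [0.4843, -0.0079, 0.1433]
eef_rot: [0.612, 1.484, -0.612]
wrist_force: [-2.1, 2.6, 1.1]
gripper_width: -0.0001
```

```bash
python3 st.py
```

```text
[ 0.4843 -0.0079  0.1433] t 7.9 F [-2.1   2.64  1.13] Ftool [-1.12  0.39 -3.35] zang -44.8 pegphi -135.53 r 0.1607 qd 0.074
```

jog_arm --pt "0 -0.0003 0.0025 -0.003 0 0 -1" --pt "0 -0.0003 0.0025 -0.003 0 0 -1"

```text
clock: 8.1
tool_pos: [0.4851, -0.0089, 0.1433]
eef_rot: [0.607, 1.485, -0.607]
wrist_force: [-1.0, 2.4, 1.3]
gripper_width: 0.0003
```

```bash
python3 st.py
```

```text
[ 0.4851 -0.0089  0.1433] t 8.1 F [-0.95  2.45  1.28] Ftool [-1.28  1.08 -2.4 ] zang -44.5 pegphi -135.09 r 0.1607 qd 0.006
```

jog_arm --pt "0 -0.0003 0.0025 -0.003 0 0 -1" --pt "0 -0.0006 0.005 -0.006 0 0 -1" --pt "0 -0.0006 0.005 -0.006 0 0 -1"

```text
clock: 8.4
tool_pos: [0.4866, -0.0106, 0.1432]
eef_rot: [0.597, 1.487, -0.598]
wrist_force: [-0.7, 2.4, 1.1]
gripper_width: 0.0001
```

```bash
python3 st.py
```

```text
[ 0.4866 -0.0106  0.1432] t 8.4 F [-0.72  2.39  1.1 ] Ftool [-1.1   1.23 -2.17] zang -43.8 pegphi -134.28 r 0.1608 qd 0.006
```

jog_arm --pt "0 -0.0003 0.0025 -0.003 0 0 -1" --pt "0 -0.0003 0.0025 -0.003 0 0 -1"

```text
clock: 8.6
tool_pos: [0.4872, -0.0114, 0.1433]
eef_rot: [0.593, 1.488, -0.593]
wrist_force: [-2.1, 2.2, 1.5]
gripper_width: 0.0
```

```bash
python3 st.py
```

```text
[ 0.4872 -0.0114  0.1433] t 8.6 F [-2.08  2.25  1.48] Ftool [-1.48  0.2  -3.05] zang -43.4 pegphi -133.92 r 0.1607 qd 0.006
```

jog_arm --pt "0 -0.0003 0.0025 -0.003 0 0 -1" --pt "0 -0.0003 0.0025 -0.003 0 0 -1"

```text
clock: 8.8
tool_pos: [0.4879, -0.0122, 0.1433]
eef_rot: [0.588, 1.49, -0.588]
wrist_force: [-0.6, 2.4, 1.2]
gripper_width: 0.0001
```

```bash
python3 st.py
```

```text
[ 0.4879 -0.0122  0.1433] t 8.8 F [-0.6   2.36  1.22] Ftool [-1.22  1.32 -2.05] zang -43.1 pegphi -133.56 r 0.1607 qd 0.007
```

jog_arm --pt "0 -0.0003 0.0025 -0.003 0 0 -1" --pt "0 -0.0003 0.0025 -0.003 0 0 -1"

```text
clock: 9.0
tool_pos: [0.4885, -0.0129, 0.1433]
eef_rot: [0.583, 1.491, -0.583]
wrist_force: [-1.8, 2.0, 1.5]
gripper_width: -0.0002
```

```bash
python3 st.py
```

```text
[ 0.4885 -0.0129  0.1433] t 9.0 F [-1.83  2.01  1.49] Ftool [-1.49  0.24 -2.71] zang -42.7 pegphi -133.2 r 0.1607 qd 0.006
```

jog_arm --pt "0 -0.0003 0.0025 -0.003 0 0 -1" --pt "0 -0.0003 0.0025 -0.003 0 0 -1"

```text
clock: 9.2
tool_pos: [0.4891, -0.0136, 0.1432]
eef_rot: [0.578, 1.493, -0.578]
wrist_force: [-1.8, 3.0, 1.7]
gripper_width: 0.0
```

```bash
python3 st.py;python3 - <<'E'
from h import *
cv2.imwrite("pics/top5.png",cv2.resize(read_camera("top")[90:220,280:420],None,fx=5,fy=5,interpolation=cv2.INTER_CUBIC))
E
python3 st.py
```

```text
[ 0.4891 -0.0136  0.1432] t 9.2 F [-1.81  3.03  1.67] Ftool [-1.67  1.02 -3.38] zang -42.3 pegphi -132.9 r 0.1607 qd 0.006
[ 0.4891 -0.0136  0.1433] t 9.25 F [-2.12  2.68  1.1 ] Ftool [-1.1   0.55 -3.37] zang -42.4 pegphi -132.9 r 0.1607 qd 0.001
```

View pics/top5.png

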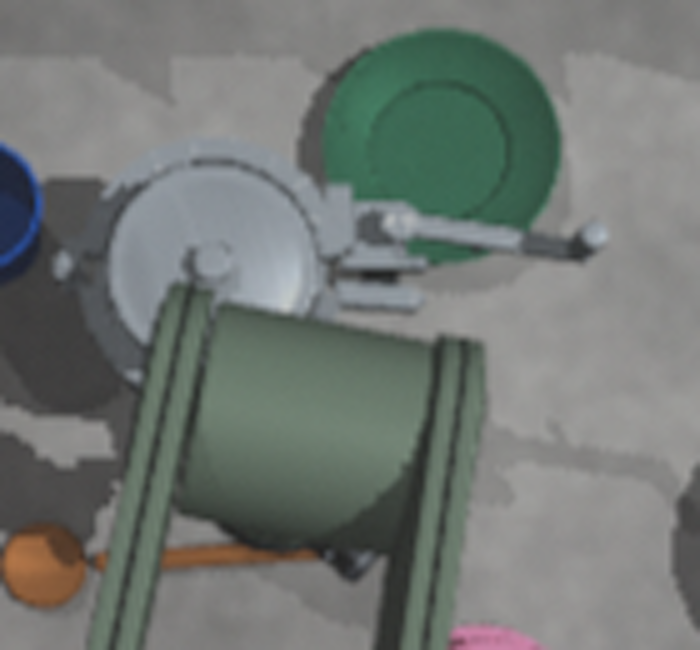

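jog_arm --pt "0 -0.0002 0.0015 -0.0018 0 0 -1" --pt "0 -0.0002 0.0015 -0.0018 0 0 -1"

```text
clock: 9.45
tool_pos: [0.4892, -0.0138, 0.1432]
eef_rot: [0.575, 1.494, -0.575]
wrist_force: [-1.7, 2.4, 1.7]
gripper_width: 0.0004
```

```bash
python3 st.py
```

```text
[ 0.4892 -0.0138  0.1432] t 9.45 F [-1.72  2.41  1.66] Ftool [-1.66  0.64 -2.89] zang -42.1 pegphi -132.82 r 0.1607 qd 0.003
```

jog_arm --pt "0 -0.0002 0.0015 -0.0018 0 0 -1" --pt "0 -0.0002 0.0015 -0.0018 0 0 -1"

```text
clock: 9.65
tool_pos: [0.4894, -0.0141, 0.1432]
eef_rot: [0.573, 1.495, -0.572]
wrist_force: [-3.0, 5.6, 3.3]
gripper_width: -0.0003
```

```bash
python3 st.py
```

```text
[ 0.4894 -0.0141  0.1432] t 9.65 F [-3.02  5.55  3.29] Ftool [-3.28  2.11 -5.96] zang -41.9 pegphi -132.71 r 0.1607 qd 0.003
```

jog_arm --pt "0 0 0.0 0 0 0 -1"

```text
clock: 9.75
tool_pos: [0.4894, -0.0141, 0.1432]
eef_rot: [0.573, 1.495, -0.572]
wrist_force: [-4.2, 4.1, 2.1]
gripper_width: 0.0003
```

```bash
python3 st.py
```

```text
[ 0.4894 -0.0141  0.1432] t 9.75 F [-4.21  4.14  2.13] Ftool [-2.12  0.27 -5.9 ] zang -41.9 pegphi -132.71 r 0.1607 qd 0.002
```

jog_arm --pt "0 0 0.0 0 0 0 -1"

```text
clock: 9.85
tool_pos: [0.4894, -0.0141, 0.1432]
eef_rot: [0.573, 1.495, -0.572]
wrist_force: [-4.0, 4.2, 3.1]
gripper_width: -0.0001
```

```bash
python3 st.py
```

```text
[ 0.4894 -0.0141  0.1432] t 9.85 F [-4.02  4.21  3.13] Ftool [-3.12  0.45 -5.81] zang -41.9 pegphi -132.7 r 0.1607 qd 0.001
```

jog_arm --pt "0 0 0.0008 -0.0005 0 0 -1" --pt "0 0 0.0008 -0.0005 0 0 -1"

```text
clock: 10.05
tool_pos: [0.4894, -0.0141, 0.1433]
eef_rot: [0.572, 1.496, -0.571]
wrist_force: [-4.0, 4.9, 3.6]
gripper_width: 0.0001
```

```bash
python3 st.py
```

```text
[ 0.4894 -0.0141  0.1433] t 10.05 F [-3.99  4.92  3.65] Ftool [-3.63  1.   -6.26] zang -41.8 pegphi -132.69 r 0.1607 qd 0.003
```

jog_arm --pt "0 0 0 0 0 0 -1"

```text
clock: 10.15
tool_pos: [0.4894, -0.0141, 0.1432]
eef_rot: [0.572, 1.496, -0.571]
wrist_force: [-4.9, 4.4, 3.2]
gripper_width: -0.0001
```

```bash
python3 st.py
```

```text
[ 0.4894 -0.0141  0.1432] t 10.15 F [-4.94  4.37  3.21] Ftool [-3.19 -0.04 -6.6 ] zang -41.8 pegphi -132.69 r 0.1607 qd 0.004
```

jog_arm --pt "0 0 0.0008 0 0 0 -1" --pt "0 0 0.0008 0 0 0 -1"

```text
clock: 10.35
tool_pos: [0.4895, -0.0142, 0.1432]
eef_rot: [0.572, 1.497, -0.571]
wrist_force: [-4.9, 4.8, 3.7]
gripper_width: -0.0001
```

```bash
python3 st.py
```

```text
[ 0.4895 -0.0142  0.1432] t 10.35 F [-4.86  4.78  3.69] Ftool [-3.67  0.32 -6.82] zang -41.8 pegphi -132.65 r 0.1607 qd 0.002
```

jog_arm --pt "0 0 0 0 0 0 -1"

```text
clock: 10.45
tool_pos: [0.4895, -0.0142, 0.1432]
eef_rot: [0.572, 1.497, -0.571]
wrist_force: [-4.0, 5.2, 3.9]
gripper_width: 0.0
```

```bash
python3 st.py
```

```text
[ 0.4895 -0.0142  0.1432] t 10.45 F [-4.04  5.22  3.86] Ftool [-3.85  1.19 -6.5 ] zang -41.8 pegphi -132.64 r 0.1607 qd 0.001
```

jog_arm --pt "0 0 0.0008 0 0 0 -1" --pt "0 0 0.0008 0 0 0 -1" --pt "0 0 0.0008 0 0 0 -1"

```text
clock: 10.75
tool_pos: [0.4896, -0.0143, 0.1432]
eef_rot: [0.572, 1.497, -0.571]
wrist_force: [-5.8, 5.4, 4.2]
gripper_width: -0.0
```

```bash
python3 st.py
```

```text
[ 0.4896 -0.0143  0.1432] t 10.75 F [-5.83  5.38  4.17] Ftool [-4.14  0.12 -7.95] zang -41.8 pegphi -132.6 r 0.1607 qd 0.001
```

jog_arm --pt "0 0 0 0 0 0 -1" --pt "0 0 0 0 0 0 -1" --pt "0 0 0 0 0 0 -1" --pt "0 0 0 0 0 0 -1" --pt "0 0 0 0 0 0 -1"

```text
clock: 11.25
tool_pos: [0.4896, -0.0143, 0.1432]
eef_rot: [0.572, 1.497, -0.571]
wrist_force: [-6.1, 5.2, 4.6]
gripper_width: 0.0001
```

```bash
python3 st.py;python3 - <<'E'
from h import *
cv2.imwrite("pics/top6.png",cv2.resize(read_camera("top")[90:220,280:420],None,fx=5,fy=5,interpolation=cv2.INTER_CUBIC))
E
python3 st.py
```

```text
[ 0.4896 -0.0143  0.1432] t 11.25 F [-6.11  5.24  4.56] Ftool [-4.54 -0.18 -8.06] zang -41.8 pegphi -132.59 r 0.1607 qd 0.002
[ 0.4896 -0.0143  0.1432] t 11.3 F [-6.14  4.64  3.8 ] Ftool [-3.77 -0.64 -7.68] zang -41.8 pegphi -132.6 r 0.1607 qd 0.001
```

View pics/top6.png

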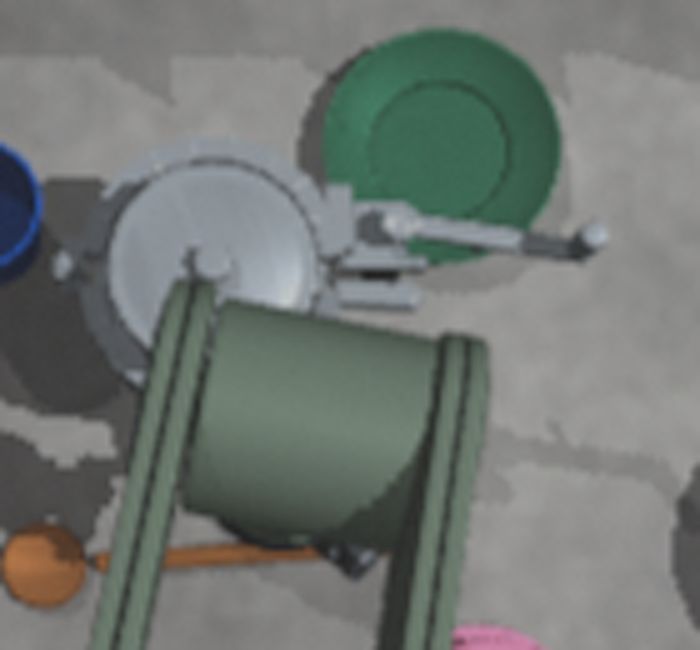

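jog_arm --pt "0 0 -0.003 0 0 0 -1" --pt "0 0 -0.01 0 0 0 -1" --pt "0 0 -0.025 0 0 0 -1" --pt "0 0 -0.06 0 0 0 -1" --pt "-0.06 0 -0.07 0 0 0 -1" --pt "-0.16 0 -0.07 0 0 0 -1" --pt "-0.28 0 -0.07 0 0 0 -1" --pt "-0.3 0 -0.07 0 0 0 -1" --pt "-0.3 0 -0.07 0 0 0 -1"

```text
clock: 12.2
tool_pos: [0.471, 0.0035, 0.2659]
eef_rot: [0.571, 1.488, -0.57]
wrist_force: [0.6, 1.2, 0.1]
gripper_width: -0.0003
```

```bash
cat >> h.py <<'E'
PV=np.array([.633,-.0865])
def lattcp(al,back,z=.155): return np.r_[PV+.095*u(al)-back*u(al-90),z], target_R(al+90)
E
python3 st.py; python3 - <<'E'
from h import *
s=bot.observe();p,R=pose(s)
a,Ra=lattcp(-99,.034,.26); print(a,row(p,R,a,Ra)); a[2]=.155; print(a,row(p,R,a,Ra))
E
```

```text
[0.471  0.0035 0.2659] t 12.2 F [0.63 1.16 0.15] Ftool [-0.15  1.28 -0.3 ] zang -41.8 pegphi -141.74 r 0.1623 qd 0.072
[ 0.65172013 -0.18564916  0.26      ] [ 0.0182 -0.051   0.652  -0.2737  0.003  -0.0007]
[ 0.65172013 -0.18564916  0.155     ] [ 0.2806 -0.0518  0.6506 -0.2737  0.003  -0.0007]
```

jog_arm --pt "0.01 -0.01 0.1 -0.06 0 0 -1" --pt "0.01 -0.02 0.22 -0.12 0 0 -1" --pt "0.01 -0.03 0.34 -0.19 0 0 -1" --pt "0.01 -0.04 0.46 -0.25 0 0 -1" --pt "0.01 -0.05 0.58 -0.2737 0.003 0 -1" --pt "0.01 -0.051 0.652 -0.2737 0.003 0 -1" --pt "0.018 -0.051 0.652 -0.2737 0.003 0 -1" --pt "0.018 -0.051 0.652 -0.2737 0.003 0 -1" --pt "0.018 -0.051 0.652 -0.2737 0.003 0 -1"

```text
clock: 13.1
tool_pos: [0.649, -0.1844, 0.2543]
eef_rot: [0.126, 1.577, -0.12]
wrist_force: [-1.1, 0.4, 0.8]
gripper_width: 0.0
```

```bash
python3 - <<'E'
from h import *
im=read_camera("wrist")
import pickle;pickle.dump(get_calibration("wrist"),open("w3.pkl","wb"))
im=read_camera("wrist");t=read_camera("top")
s=bot.observe();p,R=pose(s);print(p,s["clock"],s["wrist_force"],R.as_matrix()[:,2])
a,Ra=lattcp(-99,.034,.155); print(a,row(p,R,a,Ra))
cv2.imwrite("pics/w3.png",im);cv2.imwrite("pics/top7.png",t)
cv2.imwrite("pics/w3z.png",cv2.resize(im,None,fx=1.25,fy=1.25))
cv2.imwrite("pics/top7z.png",cv2.resize(t[90:220,280:420],None,fx=5,fy=5,interpolation=cv2.INTER_CUBIC))
E
```

```text
[ 0.64977702 -0.18453627  0.25635217] 13.25 [ 0.81237476 -0.67587152 -0.33495844] [ 0.98780695 -0.15556559 -0.00606487]
[ 0.65172013 -0.18564916  0.155     ] [ 0.2533 -0.0025  0.0068  0.0004 -0.0029 -0.0009]
```

View pics/w3z.png

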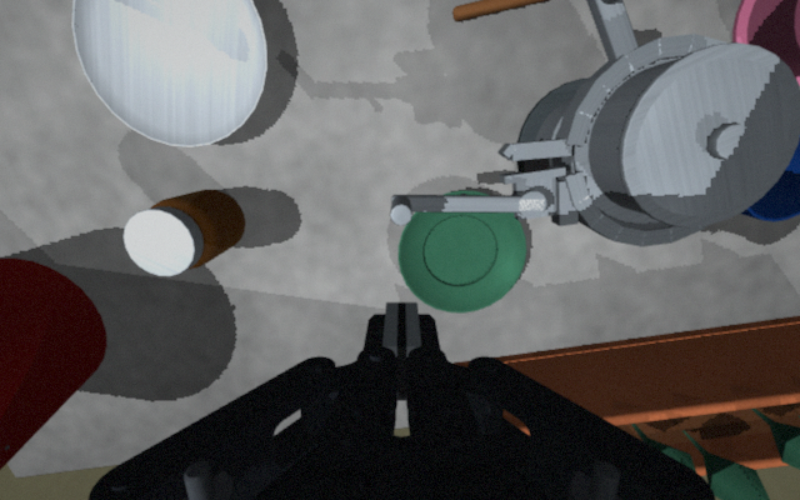

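View pics/top7z.png

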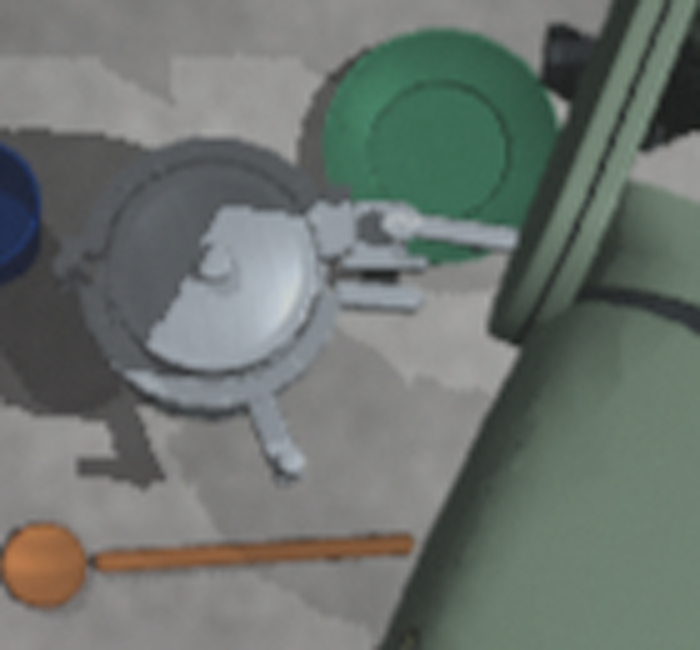

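```bash
python3 - <<'E'
from h import *
import pickle
W=P(pickle.load(open("w3.pkl","rb"))); T=P(get_calibration("top"))
w=lambda x,y:(x/1.25,y/1.25); t=lambda x,y:(280+x/5-.4,90+y/5-.4)
print("peg",onplane(W,w(400,214),.182),"pivot",onplane(W,w(533,203),.144),tri([(T,t(400,222)),(W,w(533,203))]))
print("knob",onplane(W,w(727,138),.186),tri([(T,t(216,262)),(W,w(727,138))]))
print("ringpeg",onplane(T,t(290,461),.172))
E
```

```text
peg [ 0.61685242 -0.17889881] pivot [ 0.63123082 -0.08473983] (array([ 0.63099157, -0.08567671,  0.1468386 ]), [array([-0. ,  0.1]), array([0.1, 0.4])])
knob [0.60148485 0.01153956] (array([0.60250651, 0.01182878, 0.18605862]), [array([0. , 0.2]), array([0.3, 1.4])])
ringpeg [ 0.50338303 -0.02496619]
```

jog_arm --pt "0.08 -0.002 0.004 0 -0.003 0 -1" --pt "0.16 -0.002 0.004 0 -0.003 0 -1" --pt "0.22 -0.002 0.004 0 -0.003 0 -1" --pt "0.252 -0.002 0.004 0 -0.003 0 -1" --pt "0.252 -0.002 0.004 0 -0.003 0 -1" --pt "0.252 -0.002 0.004 0 -0.003 0 -1"

```text
clock: 13.85
tool_pos: [0.6519, -0.1865, 0.1567]
eef_rot: [0.124, 1.565, -0.122]
wrist_force: [-0.2, -0.7, -0.7]
gripper_width: -0.0001
```

```bash
sed -i 's/^PV=.*/PV=np.array([.632,-.086])/' h.py
cat > sl.py <<'E'
from h import *
import sys
s=bot.observe();p,R=pose(s);z=R.as_matrix()[:,2];d=np.degrees(np.arctan2(z[1],z[0]))
v=p[:2]-PV-.018*z[:2]
print(p.round(4),"t",s["clock"],"F",s["wrist_force"].round(2),"Ftool",R.inv().apply(s["wrist_force"]).round(2),"zang",d.round(1),"peg al",np.degrees(np.arctan2(v[1],v[0])).round(2),"r",np.linalg.norm(v).round(4),"qd",np.abs(s["qd"]).max().round(3))
for mm in map(float,sys.argv[1:]):
    q=-mm/95; Q=Ro.from_rotvec([0,0,q])
    pn=np.r_[PV,0]+Q.apply(p-np.r_[PV,0]); print(mm,row(p,R,pn,Q*R))
E
python3 sl.py 2 4 6 8 10 12 14 16 18 20 22 24 26 28 30
```

```text
[ 0.6519 -0.1865  0.1567] t 13.85 F [-0.2  -0.73 -0.74] Ftool [ 0.74 -0.75 -0.09] zang -9.0 peg al -88.75 r 0.0977 qd 0.027
2.0 [-0.     -0.0018 -0.0051  0.0101 -0.     -0.    ]
4.0 [-0.     -0.0035 -0.0102  0.0201 -0.     -0.    ]
6.0 [-0.     -0.0051 -0.0153  0.0302 -0.     -0.0001]
8.0 [-0.0001 -0.0066 -0.0205  0.0402 -0.0001 -0.0001]
10.0 [-0.0001 -0.008  -0.0257  0.0503 -0.0001 -0.0001]
12.0 [-0.0001 -0.0092 -0.031   0.0603 -0.0001 -0.0001]
14.0 [-0.0001 -0.0104 -0.0362  0.0704 -0.0001 -0.0002]
16.0 [-0.0001 -0.0114 -0.0415  0.0804 -0.0001 -0.0002]
18.0 [-0.0001 -0.0124 -0.0468  0.0905 -0.0001 -0.0002]
20.0 [-1.000e-04 -1.320e-02 -5.220e-02  1.005e-01 -1.000e-04 -2.000e-04]
22.0 [-1.000e-04 -1.390e-02 -5.750e-02  1.106e-01 -1.000e-04 -2.000e-04]
24.0 [-0.0002 -0.0145 -0.0629  0.1206 -0.0002 -0.0003]
26.0 [-0.0002 -0.015  -0.0682  0.1307 -0.0002 -0.0003]
28.0 [-0.0002 -0.0153 -0.0736  0.1407 -0.0002 -0.0003]
30.0 [-0.0002 -0.0156 -0.079   0.1508 -0.0002 -0.0003]
```

jog_arm --pt "0 0.003 -0.0075 0 0 0 -1" --pt "0 0.005 -0.015 0 0 0 -1" --pt "0 0.005 -0.0225 0 0 0 -1" --pt "0 0.005 -0.03 0 0 0 -1" --pt "0 0.005 -0.035 0 0 0 -1" --pt "0 0.005 -0.038 0 0 0 -1" --pt "0 0.005 -0.038 0 0 0 -1"

```text
clock: 14.55
tool_pos: [0.6364, -0.1821, 0.1552]
eef_rot: [0.125, 1.567, -0.122]
wrist_force: [-0.4, -0.3, -0.5]
gripper_width: -0.0001
```

```bash
python3 sl.py 2 4 6 8 10 12 14 16 18 20 22 24 26 28 30
```

```text
[ 0.6364 -0.1821  0.1552] t 14.55 F [-0.39 -0.28 -0.5 ] Ftool [ 0.5  -0.34 -0.35] zang -9.0 peg al -98.17 r 0.0943 qd 0.007
2.0 [-0.     -0.001  -0.005   0.0101 -0.     -0.    ]
4.0 [-0.     -0.0018 -0.01    0.0201 -0.     -0.    ]
6.0 [-0.     -0.0026 -0.015   0.0302 -0.0001 -0.    ]
8.0 [-0.     -0.0032 -0.02    0.0402 -0.0001 -0.    ]
10.0 [-0.     -0.0038 -0.025   0.0503 -0.0001 -0.    ]
12.0 [-0.     -0.0042 -0.0301  0.0603 -0.0001 -0.    ]
14.0 [-0.     -0.0046 -0.0351  0.0704 -0.0001 -0.    ]
16.0 [-0.     -0.0048 -0.0402  0.0804 -0.0001 -0.    ]
18.0 [-0.     -0.0049 -0.0452  0.0905 -0.0002 -0.    ]
20.0 [-0.     -0.0049 -0.0503  0.1005 -0.0002 -0.    ]
22.0 [-0.     -0.0048 -0.0554  0.1106 -0.0002 -0.    ]
24.0 [-0.     -0.0046 -0.0604  0.1206 -0.0002 -0.    ]
26.0 [-0.     -0.0043 -0.0655  0.1307 -0.0002 -0.    ]
28.0 [-0.     -0.0039 -0.0705  0.1407 -0.0003 -0.    ]
30.0 [-0.     -0.0034 -0.0756  0.1508 -0.0003 -0.    ]
```

jog_arm --pt "0 -0.001 -0.005 0.01 0 0 -1" --pt "0 -0.0018 -0.01 0.02 0 0 -1" --pt "0 -0.0026 -0.015 0.03 0 0 -1" --pt "0 -0.0032 -0.02 0.04 0 0 -1" --pt "0 -0.0038 -0.025 0.05 0 0 -1" --pt "0 -0.0042 -0.03 0.06 0 0 -1" --pt "0 -0.0046 -0.035 0.07 0 0 -1" --pt "0 -0.0048 -0.04 0.08 0 0 -1" --pt "0 -0.0049 -0.0452 0.0905 0 0 -1" --pt "0 -0.0049 -0.0503 0.1005 0 0 -1"

```text
clock: 15.55
tool_pos: [0.6162, -0.181, 0.1553]
eef_rot: [0.291, 1.551, -0.289]
wrist_force: [0.4, -0.8, -0.9]
gripper_width: -0.0001
```

```bash
python3 sl.py 3 6 9 12 15 18 21 24 27 30;python3 - <<'E'
from h import *
cv2.imwrite("pics/side8.png",cv2.resize(read_camera("side")[120:250,230:410],None,fx=4.4,fy=4.4,interpolation=cv2.INTER_CUBIC))
E
```

```text
[ 0.6162 -0.181   0.1553] t 15.55 F [ 0.43 -0.81 -0.85] Ftool [ 0.85 -0.6   0.69] zang -21.2 peg al -110.24 r 0.0943 qd 0.197
3.0 [-0.     -0.0014 -0.0075  0.0151 -0.      0.    ]
6.0 [-0.     -0.0026 -0.015   0.0302 -0.0001  0.    ]
9.0 [-0.     -0.0036 -0.0225  0.0452 -0.0001  0.    ]
12.0 [-0.     -0.0043 -0.0301  0.0603 -0.0001  0.    ]
15.0 [-0.     -0.0048 -0.0377  0.0754 -0.0001  0.    ]
18.0 [-0.     -0.005  -0.0453  0.0905 -0.0002  0.    ]
21.0 [-0.     -0.005  -0.0529  0.1055 -0.0002  0.    ]
24.0 [-0.     -0.0047 -0.0605  0.1206 -0.0002  0.    ]
27.0 [-0.     -0.0043 -0.068   0.1357 -0.0002  0.    ]
30.0 [-0.     -0.0035 -0.0756  0.1508 -0.0003  0.    ]
```

View pics/side8.png

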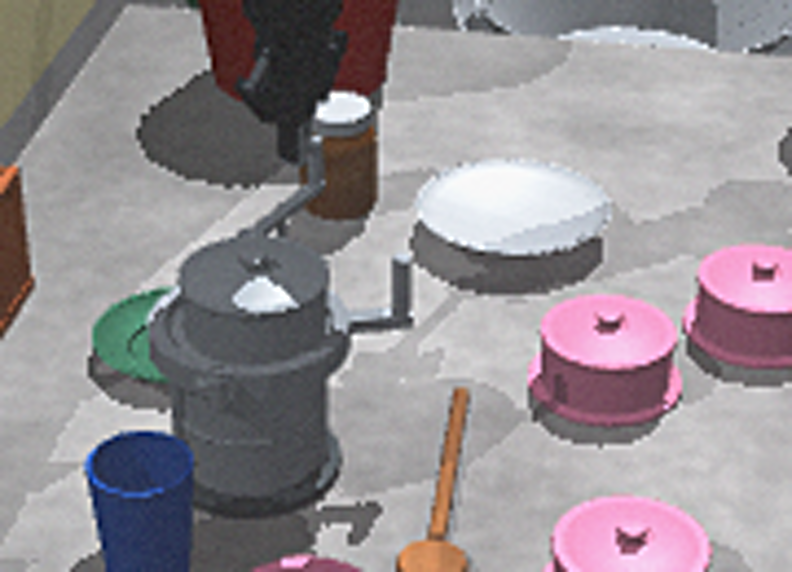

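jog_arm --pt "0 -0.0014 -0.0075 0.015 0 0 -1" --pt "0 -0.0026 -0.015 0.03 0 0 -1" --pt "0 -0.0036 -0.0225 0.045 0 0 -1" --pt "0 -0.0043 -0.03 0.06 0 0 -1" --pt "0 -0.0048 -0.0377 0.0754 0 0 -1" --pt "0 -0.005 -0.0453 0.0905 0 0 -1" --pt "0 -0.005 -0.053 0.1055 0 0 -1" --pt "0 -0.0047 -0.0605 0.1206 0 0 -1" --pt "0 -0.0043 -0.068 0.1357 0 0 -1" --pt "0 -0.0035 -0.0756 0.1508 0 0 -1"

```text
clock: 16.6
tool_pos: [0.5875, -0.1714, 0.1553]
eef_rot: [0.538, 1.503, -0.535]
wrist_force: [0.1, -0.3, -0.2]
gripper_width: -0.0001
```

```bash
python3 sl.py 2 4 6 8 10 12 14 16
```

```text
[ 0.5875 -0.1714  0.1553] t 16.6 F [ 0.13 -0.34 -0.2 ] Ftool [ 0.2  -0.18  0.32] zang -39.3 peg al -128.29 r 0.0942 qd 0.316
2.0 [ 0.     -0.001  -0.005   0.0101 -0.      0.    ]
4.0 [ 0.     -0.0019 -0.01    0.0201 -0.      0.    ]
6.0 [ 0.     -0.0026 -0.015   0.0302 -0.      0.    ]
8.0 [ 0.     -0.0033 -0.02    0.0402 -0.0001  0.    ]
10.0 [ 0.     -0.0038 -0.025   0.0503 -0.0001  0.    ]
12.0 [ 0.     -0.0043 -0.0301  0.0603 -0.0001  0.    ]
14.0 [ 0.     -0.0046 -0.0351  0.0704 -0.0001  0.    ]
16.0 [ 0.     -0.0049 -0.0402  0.0804 -0.0001  0.    ]
```

jog_arm --pt "0 -0.001 -0.005 0.01 0 0 -1" --pt "0 -0.0019 -0.01 0.02 0 0 -1" --pt "0 -0.0026 -0.015 0.03 0 0 -1" --pt "0 -0.0033 -0.02 0.04 0 0 -1" --pt "0 -0.0038 -0.025 0.05 0 0 -1" --pt "0 -0.0043 -0.03 0.06 0 0 -1" --pt "0 -0.0046 -0.035 0.0704 0 0 -1" --pt "0 -0.0049 -0.04 0.0804 0 0 -1"

```text
clock: 17.4
tool_pos: [0.5739, -0.1627, 0.1553]
eef_rot: [0.668, 1.466, -0.665]
wrist_force: [0.0, -0.4, 0.6]
gripper_width: -0.0002
```

```bash
python3 sl.py 1.5 3 4.5 6 7.5 9 ; python3 - <<'E'
from h import *
cv2.imwrite("pics/top9.png",cv2.resize(read_camera("top")[90:220,280:420],None,fx=5,fy=5,interpolation=cv2.INTER_CUBIC))
cv2.imwrite("pics/side9.png",cv2.resize(read_camera("side")[120:250,230:410],None,fx=4.4,fy=4.4,interpolation=cv2.INTER_CUBIC))
E
```

```text
[ 0.5739 -0.1627  0.1553] t 17.4 F [ 0.03 -0.38  0.58] Ftool [-0.58 -0.23  0.3 ] zang -48.9 peg al -137.92 r 0.0942 qd 0.214
1.5 [ 0.     -0.0007 -0.0037  0.0075 -0.      0.    ]
3.0 [ 0.     -0.0014 -0.0075  0.0151 -0.      0.    ]
4.5 [ 0.     -0.0021 -0.0112  0.0226 -0.      0.    ]
6.0 [ 0.     -0.0026 -0.015   0.0302 -0.      0.    ]
7.5 [ 0.     -0.0031 -0.0187  0.0377 -0.0001  0.    ]
9.0 [ 0.     -0.0036 -0.0225  0.0452 -0.0001  0.    ]
```

View pics/top9.png

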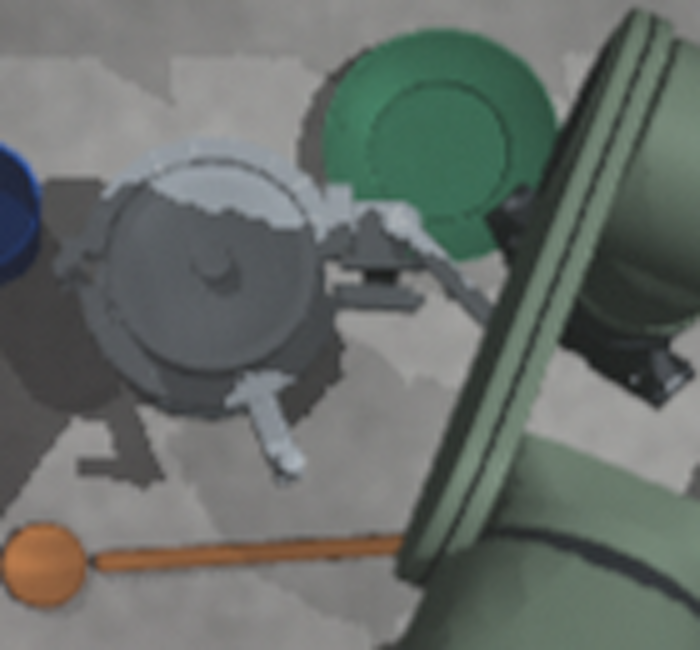

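View pics/side9.png

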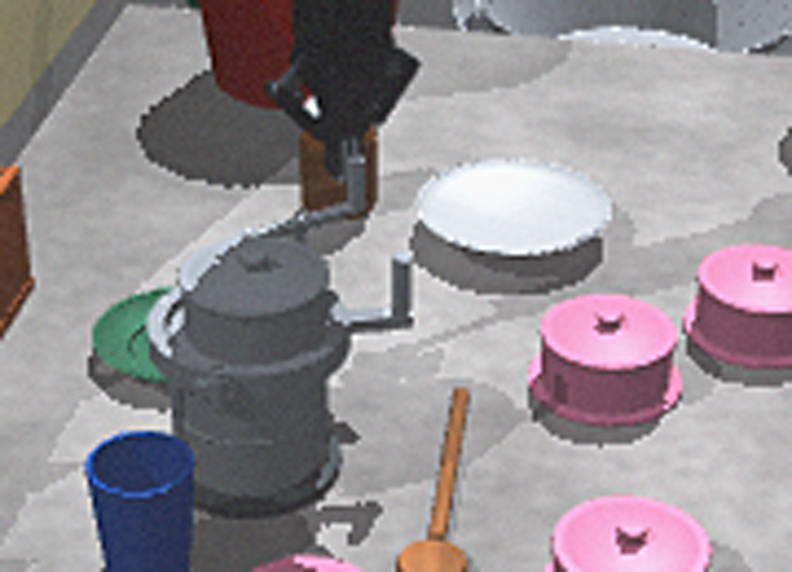

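jog_arm --pt "0 -0.0007 -0.0037 0.0075 0 0 -1" --pt "0 -0.0014 -0.0075 0.015 0 0 -1" --pt "0 -0.002 -0.0112 0.0226 0 0 -1" --pt "0 -0.0026 -0.015 0.03 0 0 -1" --pt "0 -0.0031 -0.0187 0.0377 0 0 -1"

```text
clock: 18.0
tool_pos: [0.5681, -0.1578, 0.1553]
eef_rot: [0.729, 1.446, -0.726]
wrist_force: [0.0, -0.1, 0.4]
gripper_width: -0.0002
```

```bash
python3 sl.py
```

```text
[ 0.5681 -0.1578  0.1553] t 18.0 F [ 0.   -0.08  0.43] Ftool [-0.43 -0.05  0.07] zang -53.4 peg al -142.45 r 0.0941 qd 0.166
```

jog_arm --pt "0 -0.0007 -0.0037 0.0075 0 0 -1" --pt "0 -0.0014 -0.0075 0.015 0 0 -1"

```text
clock: 18.2
tool_pos: [0.5659, -0.1557, 0.1553]
eef_rot: [0.753, 1.437, -0.75]
wrist_force: [0.5, 0.2, -1.2]
gripper_width: -0.0001
```

```bash
python3 sl.py
```

```text
[ 0.5659 -0.1557  0.1553] t 18.2 F [ 0.54  0.15 -1.21] Ftool [1.21 0.53 0.18] zang -55.2 peg al -144.27 r 0.0941 qd 0.165
```

jog_arm --pt "0 -0.0005 -0.0025 0.005 0 0 -1" --pt "0 -0.001 -0.005 0.01 0 0 -1"

```text
clock: 18.4
tool_pos: [0.5644, -0.1544, 0.1553]
eef_rot: [0.769, 1.431, -0.766]
wrist_force: [1.0, -0.7, -0.4]
gripper_width: -0.0001
```

```bash
python3 sl.py
```

```text
[ 0.5644 -0.1544  0.1553] t 18.4 F [ 1.03 -0.69 -0.39] Ftool [0.39 0.47 1.15] zang -56.4 peg al -145.47 r 0.0942 qd 0.108
```

jog_arm --pt "0 -0.0005 -0.0025 0.005 0 0 -1" --pt "0 -0.001 -0.005 0.01 0 0 -1"

```text
clock: 18.6
tool_pos: [0.563, -0.153, 0.1553]
eef_rot: [0.785, 1.425, -0.782]
wrist_force: [-0.2, -0.3, 0.3]
gripper_width: -0.0002
```

```bash
python3 sl.py
```

```text
[ 0.563  -0.153   0.1553] t 18.6 F [-0.21 -0.32  0.32] Ftool [-0.32 -0.35  0.16] zang -57.6 peg al -146.65 r 0.0942 qd 0.108
```

jog_arm --pt "0 -0.0005 -0.0025 0.005 0 0 -1" --pt "0 -0.001 -0.005 0.01 0 0 -1"

```text
clock: 18.8
tool_pos: [0.5616, -0.1515, 0.1553]
eef_rot: [0.801, 1.419, -0.798]
wrist_force: [1.9, 0.3, -0.3]
gripper_width: 0.0003
```

```bash
python3 sl.py
```

```text
[ 0.5616 -0.1515  0.1553] t 18.8 F [ 1.89  0.29 -0.31] Ftool [0.31 1.77 0.74] zang -58.8 peg al -147.86 r 0.0942 qd 0.112
```

jog_arm --pt "0 -0.0005 -0.0025 0.005 0 0 -1" --pt "0 -0.001 -0.005 0.01 0 0 -1"

```text
clock: 19.0
tool_pos: [0.5602, -0.15, 0.1553]
eef_rot: [0.817, 1.413, -0.814]
wrist_force: [-0.0, -1.3, 0.6]
gripper_width: -0.0001
```

```bash
python3 sl.py
```

```text
[ 0.5602 -0.15    0.1553] t 19.0 F [-0.05 -1.3   0.63] Ftool [-0.63 -0.69  1.1 ] zang -60.0 peg al -149.08 r 0.0942 qd 0.109
```

jog_arm --pt "0 -0.0005 -0.0025 0.005 0 0 -1" --pt "0 -0.001 -0.005 0.01 0 0 -1"

```text
clock: 19.2
tool_pos: [0.5588, -0.1485, 0.1553]
eef_rot: [0.833, 1.406, -0.83]
wrist_force: [0.7, -0.3, 0.3]
gripper_width: 0.0001
```

```bash
python3 sl.py
```

```text
[ 0.5588 -0.1485  0.1553] t 19.2 F [ 0.68 -0.32  0.27] Ftool [-0.27  0.44  0.6 ] zang -61.2 peg al -150.29 r 0.0942 qd 0.109
```

jog_arm --pt "0 -0.0005 -0.0025 0.005 0 0 -1" --pt "0 -0.001 -0.005 0.01 0 0 -1"

```text
clock: 19.4
tool_pos: [0.5575, -0.1469, 0.1553]
eef_rot: [0.849, 1.4, -0.846]
wrist_force: [0.2, 0.8, 0.4]
gripper_width: -0.0003
```

```bash
python3 sl.py
```

```text
[ 0.5575 -0.1469  0.1553] t 19.4 F [0.17 0.75 0.42] Ftool [-0.42  0.5  -0.59] zang -62.4 peg al -151.52 r 0.0942 qd 0.112
```

jog_arm --pt "0 -0.0005 -0.0025 0.005 0 0 -1" --pt "0 -0.001 -0.005 0.01 0 0 -1"

```text
clock: 19.6
tool_pos: [0.5562, -0.1453, 0.1553]
eef_rot: [0.865, 1.393, -0.862]
wrist_force: [-0.7, -0.4, -0.4]
gripper_width: -0.0
```

```bash
python3 sl.py;python3 - <<'E'
from h import *
cv2.imwrite("pics/top10.png",cv2.resize(read_camera("top")[90:220,280:420],None,fx=5,fy=5,interpolation=cv2.INTER_CUBIC))
E
```

```text
[ 0.5562 -0.1453  0.1553] t 19.6 F [-0.69 -0.38 -0.37] Ftool [ 0.37 -0.79  0.04] zang -63.6 peg al -152.73 r 0.0943 qd 0.112
```

View pics/top10.png

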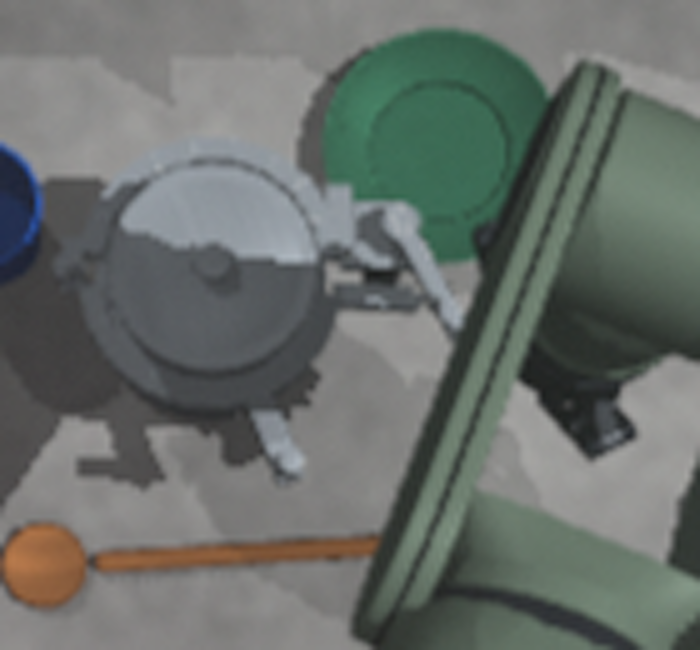

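jog_arm --pt "0 -0.0005 -0.0025 0.005 0 0 -1" --pt "0 -0.0005 -0.0025 0.005 0 0 -1"

```text
clock: 19.85
tool_pos: [0.5555, -0.1444, 0.1553]
eef_rot: [0.872, 1.39, -0.87]
wrist_force: [0.2, 0.1, -0.2]
gripper_width: -0.0002
```

```bash
python3 sl.py
```

```text
[ 0.5555 -0.1444  0.1553] t 19.85 F [ 0.23  0.1  -0.18] Ftool [0.18 0.25 0.01] zang -64.2 peg al -153.41 r 0.0943 qd 0.008
```

jog_arm --pt "0 -0.0005 -0.0025 0.005 0 0 -1" --pt "0 -0.0005 -0.0025 0.005 0 0 -1"

```text
clock: 20.05
tool_pos: [0.5549, -0.1437, 0.1553]
eef_rot: [0.88, 1.387, -0.878]
wrist_force: [0.9, 0.3, 0.3]
gripper_width: 0.0
```

```bash
python3 sl.py
```

```text
[ 0.5549 -0.1437  0.1553] t 20.05 F [0.92 0.34 0.33] Ftool [-0.32  0.98  0.08] zang -64.8 peg al -153.98 r 0.0943 qd 0.01
```

jog_arm --pt "0 -0.0005 -0.0025 0.005 0 0 -1" --pt "0 -0.0005 -0.0025 0.005 0 0 -1"

```text
clock: 20.25
tool_pos: [0.5543, -0.1428, 0.1553]
eef_rot: [0.888, 1.383, -0.885]
wrist_force: [0.0, -0.2, -0.3]
gripper_width: 0.0001
```

```bash
python3 sl.py
```

```text
[ 0.5543 -0.1428  0.1553] t 20.25 F [ 0.01 -0.23 -0.29] Ftool [ 0.29 -0.09  0.22] zang -65.4 peg al -154.6 r 0.0943 qd 0.007
```

jog_arm --pt "0 -0.0005 -0.0025 0.005 0 0 -1" --pt "0 -0.0005 -0.0025 0.005 0 0 -1"

```text
clock: 20.45
tool_pos: [0.5537, -0.142, 0.1553]
eef_rot: [0.896, 1.38, -0.893]
wrist_force: [-0.0, -0.3, 0.5]
gripper_width: -0.0001
```

```bash
python3 sl.py
```

```text
[ 0.5537 -0.142   0.1553] t 20.45 F [-0.05 -0.31  0.47] Ftool [-0.47 -0.17  0.27] zang -66.0 peg al -155.21 r 0.0943 qd 0.008
```

jog_arm --pt "0 -0.0005 -0.0025 0.005 0 0 -1" --pt "0 -0.001 -0.005 0.01 0 0 -1" --pt "0 -0.001 -0.005 0.01 0 0 -1"

```text
clock: 20.75
tool_pos: [0.5525, -0.1403, 0.1553]
eef_rot: [0.912, 1.373, -0.909]
wrist_force: [0.1, -0.1, 0.4]
gripper_width: 0.0002
```

```bash
python3 sl.py
```

```text
[ 0.5525 -0.1403  0.1553] t 20.75 F [ 0.1  -0.06  0.42] Ftool [-0.42  0.07  0.09] zang -67.2 peg al -156.45 r 0.0943 qd 0.009
```

jog_arm --pt "0 -0.0005 -0.0025 0.005 0 0 -1" --pt "0 -0.0005 -0.0025 0.005 0 0 -1"

```text
clock: 20.95
tool_pos: [0.552, -0.1395, 0.1553]
eef_rot: [0.92, 1.369, -0.917]
wrist_force: [1.1, 1.0, -0.0]
gripper_width: -0.0004
```

```bash
python3 sl.py
```

```text
[ 0.552  -0.1395  0.1553] t 20.95 F [ 1.15  0.98 -0.03] Ftool [ 0.03  1.43 -0.47] zang -67.8 peg al -157.03 r 0.0943 qd 0.009
```

jog_arm --pt "0 -0.0005 -0.0025 0.005 0 0 -1" --pt "0 -0.0005 -0.0025 0.005 0 0 -1"

```text
clock: 21.15
tool_pos: [0.5515, -0.1387, 0.1552]
eef_rot: [0.928, 1.365, -0.925]
wrist_force: [-0.1, -1.6, -1.2]
gripper_width: 0.0002
```

```bash
python3 sl.py;python3 - <<'E'
from h import *
cv2.imwrite("pics/top11.png",cv2.resize(read_camera("top")[120:180,330:400],None,fx=9,fy=9,interpolation=cv2.INTER_CUBIC))
cv2.imwrite("pics/side11.png",cv2.resize(read_camera("side")[120:250,230:410],None,fx=4.4,fy=4.4,interpolation=cv2.INTER_CUBIC))
E
```

```text
[ 0.5515 -0.1387  0.1552] t 21.15 F [-0.14 -1.55 -1.17] Ftool [ 1.17 -0.7   1.39] zang -68.4 peg al -157.56 r 0.0943 qd 0.01
```

View pics/top11.png

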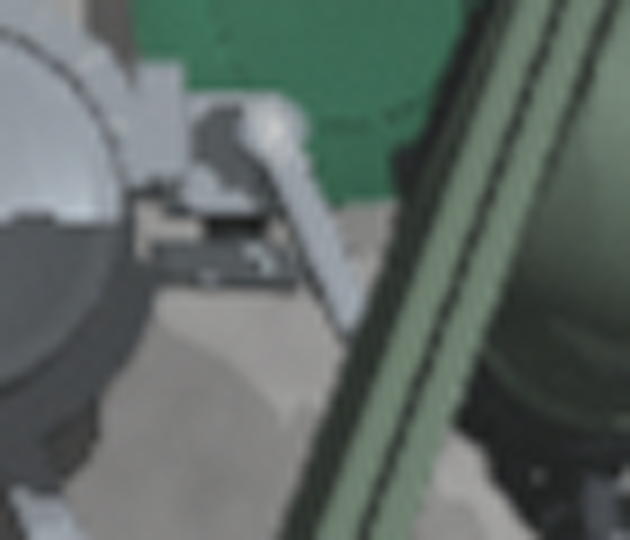

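View pics/side11.png

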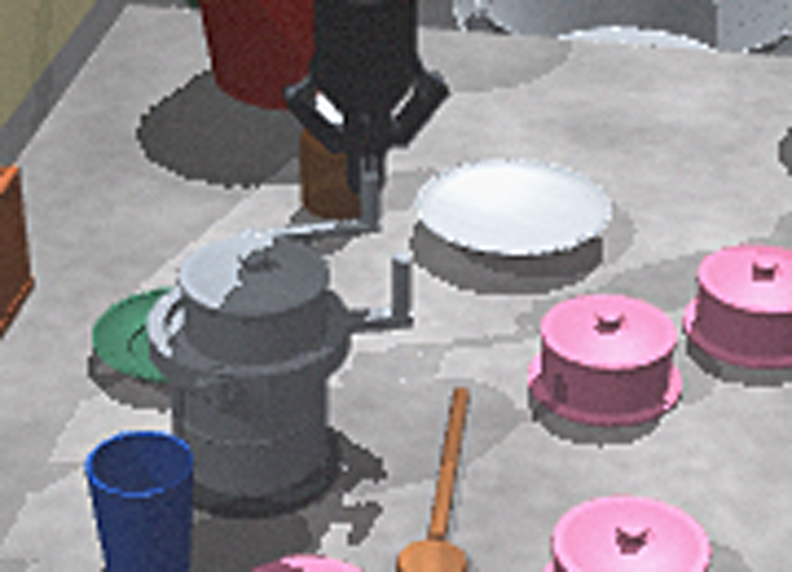

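jog_arm --pt "0 -0.0005 -0.0025 0.005 0 0 -1" --pt "0 -0.0005 -0.0025 0.005 0 0 -1"

```text
clock: 21.45
tool_pos: [0.551, -0.138, 0.1553]
eef_rot: [0.936, 1.361, -0.933]
wrist_force: [1.1, -0.6, -1.1]
gripper_width: 0.0002
```

```bash
python3 sl.py
```

```text
[ 0.551  -0.138   0.1553] t 21.45 F [ 1.14 -0.61 -1.1 ] Ftool [1.1  0.84 0.98] zang -69.0 peg al -158.11 r 0.0943 qd 0.008
```

jog_arm --pt "0 -0.0005 -0.0025 0.005 0 0 -1" --pt "0 -0.0005 -0.0025 0.005 0 0 -1"

```text
clock: 21.65
tool_pos: [0.5503, -0.137, 0.1553]
eef_rot: [0.944, 1.358, -0.941]
wrist_force: [-0.8, 0.3, -0.7]
gripper_width: -0.0002
```

```bash
python3 sl.py
```

```text
[ 0.5503 -0.137   0.1553] t 21.65 F [-0.77  0.32 -0.66] Ftool [ 0.66 -0.61 -0.57] zang -69.6 peg al -158.78 r 0.0943 qd 0.01
```

jog_arm --pt "0 -0.0005 -0.0025 0.005 0 0 -1" --pt "0 -0.0005 -0.0025 0.005 0 0 -1"

```text
clock: 21.85
tool_pos: [0.5498, -0.1362, 0.1553]
eef_rot: [0.952, 1.354, -0.949]
wrist_force: [-0.3, -1.2, -0.7]
gripper_width: -0.0002
```

```bash
python3 sl.py
```

```text
[ 0.5498 -0.1362  0.1553] t 21.85 F [-0.25 -1.18 -0.69] Ftool [ 0.69 -0.64  1.03] zang -70.2 peg al -159.38 r 0.0944 qd 0.011
```

jog_arm --pt "0 -0.0005 -0.0025 0.005 0 0 -1" --pt "0 -0.0005 -0.0025 0.005 0 0 -1"

```text
clock: 22.05
tool_pos: [0.5493, -0.1353, 0.1553]
eef_rot: [0.96, 1.35, -0.957]
wrist_force: [-0.3, -0.8, 0.9]
gripper_width: -0.0002
```

```bash
python3 sl.py
```

```text
[ 0.5493 -0.1353  0.1553] t 22.05 F [-0.29 -0.83  0.88] Ftool [-0.88 -0.55  0.69] zang -70.8 peg al -160.0 r 0.0944 qd 0.01
```

jog_arm --pt "0 -0.0005 -0.0025 0.005 0 0 -1" --pt "0 -0.0005 -0.0025 0.005 0 0 -1"

```text
clock: 22.25
tool_pos: [0.5488, -0.1345, 0.1553]
eef_rot: [0.968, 1.346, -0.965]
wrist_force: [0.3, -2.0, -1.1]
gripper_width: 0.0
```

```bash
python3 sl.py
```

```text
[ 0.5488 -0.1345  0.1553] t 22.25 F [ 0.33 -1.95 -1.07] Ftool [ 1.07 -0.31  1.96] zang -71.4 peg al -160.56 r 0.0944 qd 0.008
```

jog_arm --pt "0 -0.0005 -0.0025 0.005 0 0 -1" --pt "0 -0.0005 -0.0025 0.005 0 0 -1"

```text
clock: 22.45
tool_pos: [0.5482, -0.1336, 0.1553]
eef_rot: [0.975, 1.342, -0.973]
wrist_force: [-0.2, -2.7, -0.9]
gripper_width: 0.0004
```

```bash
python3 sl.py
```

```text
[ 0.5482 -0.1336  0.1553] t 22.45 F [-0.19 -2.72 -0.88] Ftool [ 0.87 -1.02  2.53] zang -72.0 peg al -161.18 r 0.0944 qd 0.009
```

jog_arm --pt "0 -0.0005 -0.0025 0.005 0 0 -1" --pt "0 -0.0005 -0.0025 0.005 0 0 -1"

```text
clock: 22.65
tool_pos: [0.5477, -0.1326, 0.1553]
eef_rot: [0.983, 1.339, -0.981]
wrist_force: [0.5, -3.2, 0.0]
gripper_width: 0.0001
```

```bash
python3 sl.py
```

```text
[ 0.5477 -0.1326  0.1553] t 22.65 F [ 0.55 -3.23  0.04] Ftool [-0.05 -0.44  3.24] zang -72.6 peg al -161.81 r 0.0944 qd 0.008
```

jog_arm --pt "0 -0.0005 -0.0025 0.005 0 0 -1" --pt "0 -0.0005 -0.0025 0.005 0 0 -1"

```text
clock: 22.85
tool_pos: [0.5472, -0.1318, 0.1553]
eef_rot: [0.991, 1.335, -0.989]
wrist_force: [-0.4, -3.9, -0.5]
gripper_width: 0.0001
```

```bash
python3 sl.py
```

```text
[ 0.5472 -0.1318  0.1553] t 22.85 F [-0.37 -3.89 -0.45] Ftool [ 0.45 -1.48  3.62] zang -73.2 peg al -162.41 r 0.0944 qd 0.009
```

jog_arm --pt "0 -0.0005 -0.0025 0.005 0 0 -1" --pt "0 -0.0005 -0.0025 0.005 0 0 -1"

```text
clock: 23.05
tool_pos: [0.5467, -0.1308, 0.1553]
eef_rot: [0.999, 1.331, -0.997]
wrist_force: [-1.2, -4.5, -1.1]
gripper_width: -0.0001
```

```bash
python3 sl.py
```

```text
[ 0.5467 -0.1308  0.1553] t 23.05 F [-1.17 -4.51 -1.15] Ftool [ 1.14 -2.38  4.  ] zang -73.8 peg al -163.03 r 0.0944 qd 0.009
```

jog_arm --pt "0 -0.0005 -0.0025 0.005 0 0 -1" --pt "0 -0.0005 -0.0025 0.005 0 0 -1"

```text
clock: 23.25
tool_pos: [0.5462, -0.13, 0.1553]
eef_rot: [1.007, 1.327, -1.005]
wrist_force: [-0.2, -4.4, -0.7]
gripper_width: 0.0001
```

```bash
python3 sl.py
```

```text
[ 0.5462 -0.13    0.1553] t 23.25 F [-0.16 -4.38 -0.71] Ftool [ 0.7  -1.34  4.18] zang -74.4 peg al -163.63 r 0.0944 qd 0.009
```

jog_arm --pt "0 -0.0005 -0.0025 0.005 0 0 -1" --pt "0 -0.0005 -0.0025 0.005 0 0 -1"

```text
clock: 23.45
tool_pos: [0.5458, -0.1291, 0.1553]
eef_rot: [1.015, 1.323, -1.013]
wrist_force: [-0.2, -4.6, -1.3]
gripper_width: 0.0001
```

```bash
python3 sl.py
```

```text
[ 0.5458 -0.1291  0.1553] t 23.45 F [-0.21 -4.57 -1.28] Ftool [ 1.27 -1.39  4.36] zang -75.0 peg al -164.2 r 0.0944 qd 0.009
```

jog_arm --pt "0 -0.0005 -0.0025 0.005 0 0 -1" --pt "0 -0.0005 -0.0025 0.005 0 0 -1"

```text
clock: 23.65
tool_pos: [0.5454, -0.1283, 0.1553]
eef_rot: [1.023, 1.318, -1.021]
wrist_force: [-0.2, -4.9, -2.3]
gripper_width: -0.0
```

```bash
python3 sl.py
```

```text
[ 0.5454 -0.1283  0.1553] t 23.65 F [-0.23 -4.9  -2.34] Ftool [ 2.34 -1.44  4.69] zang -75.6 peg al -164.76 r 0.0945 qd 0.007
```

jog_arm --pt "0 -0.0005 -0.0025 0.005 0 0 -1" --pt "0 -0.0005 -0.0025 0.005 0 0 -1"

```text
clock: 23.85
tool_pos: [0.5449, -0.1272, 0.1553]
eef_rot: [1.031, 1.315, -1.028]
wrist_force: [-0.6, -4.1, -0.7]
gripper_width: 0.0002
```

```bash
python3 sl.py
```

```text
[ 0.5449 -0.1272  0.1553] t 23.85 F [-0.55 -4.07 -0.73] Ftool [ 0.72 -1.51  3.83] zang -76.2 peg al -165.46 r 0.0945 qd 0.008
```

jog_arm --pt "0 -0.0005 -0.0025 0.005 0 0 -1" --pt "0 -0.0005 -0.0025 0.005 0 0 -1"

```text
clock: 24.05
tool_pos: [0.5443, -0.1258, 0.1552]
eef_rot: [1.039, 1.311, -1.036]
wrist_force: [-0.6, -3.1, -1.9]
gripper_width: -0.0001
```

```bash
python3 sl.py
```

```text
[ 0.5443 -0.1258  0.1552] t 24.05 F [-0.56 -3.07 -1.9 ] Ftool [ 1.89 -1.25  2.86] zang -76.7 peg al -166.35 r 0.0945 qd 0.009
```

jog_arm --pt "0 -0.0005 -0.0025 0.005 0 0 -1" --pt "0 -0.0005 -0.0025 0.005 0 0 -1"

```text
clock: 24.25
tool_pos: [0.5441, -0.1247, 0.1553]
eef_rot: [1.048, 1.307, -1.043]
wrist_force: [-0.3, -2.2, -0.7]
gripper_width: -0.0003
```

```bash
python3 sl.py
```

```text
[ 0.5441 -0.1247  0.1553] t 24.25 F [-0.34 -2.23 -0.67] Ftool [ 0.67 -0.82  2.1 ] zang -77.4 peg al -167.06 r 0.0942 qd 0.007
```

jog_arm --pt "0 -0.0005 -0.0025 0.005 0 0 -1" --pt "0 -0.001 -0.005 0.01 0 0 -1" --pt "0 -0.0014 -0.0075 0.015 0 0 -1"

```text
clock: 24.55
tool_pos: [0.5432, -0.1217, 0.1554]
eef_rot: [1.072, 1.294, -1.067]
wrist_force: [-0.9, 0.4, -0.2]
gripper_width: 0.0001
```

```bash
python3 sl.py
```

```text
[ 0.5432 -0.1217  0.1554] t 24.55 F [-0.94  0.4  -0.15] Ftool [ 0.15 -0.85 -0.57] zang -79.2 peg al -168.92 r 0.094 qd 0.117
```

jog_arm --pt "0 -0.0005 -0.0025 0.005 0 0 -1" --pt "0 -0.001 -0.005 0.01 0 0 -1" --pt "0 -0.0014 -0.0075 0.015 0 0 -1"

```text
clock: 24.85
tool_pos: [0.5419, -0.1193, 0.1554]
eef_rot: [1.094, 1.28, -1.091]
wrist_force: [0.5, -0.2, 0.1]
gripper_width: -0.0
```

```bash
python3 sl.py
```

```text
[ 0.5419 -0.1193  0.1554] t 24.85 F [ 0.47 -0.22  0.12] Ftool [-0.12  0.43  0.29] zang -81.0 peg al -170.5 r 0.0942 qd 0.118
```

jog_arm --pt "0 -0.0005 -0.0025 0.005 0 0 -1" --pt "0 -0.001 -0.005 0.01 0 0 -1" --pt "0 -0.0014 -0.0075 0.015 0 0 -1"

```text
clock: 25.15
tool_pos: [0.5408, -0.1167, 0.1553]
eef_rot: [1.118, 1.267, -1.115]
wrist_force: [-0.6, 0.4, -0.6]
gripper_width: 0.0001
```

```bash
python3 sl.py
```

```text
[ 0.5408 -0.1167  0.1553] t 25.15 F [-0.56  0.42 -0.56] Ftool [ 0.56 -0.5  -0.49] zang -82.8 peg al -172.19 r 0.0944 qd 0.117
```

jog_arm --pt "0 -0.0005 -0.0025 0.005 0 0 -1" --pt "0 -0.001 -0.005 0.01 0 0 -1" --pt "0 -0.0014 -0.0075 0.015 0 0 -1"

```text
clock: 25.45
tool_pos: [0.5399, -0.1139, 0.1553]
eef_rot: [1.141, 1.253, -1.138]
wrist_force: [0.3, -0.8, 0.4]
gripper_width: 0.0002
```

```bash
python3 sl.py
```

```text
[ 0.5399 -0.1139  0.1553] t 25.45 F [ 0.26 -0.78  0.42] Ftool [-0.43  0.18  0.8 ] zang -84.6 peg al -173.93 r 0.0944 qd 0.118
```

jog_arm --pt "0 -0.0005 -0.0025 0.005 0 0 -1" --pt "0 -0.001 -0.005 0.01 0 0 -1" --pt "0 -0.0014 -0.0075 0.015 0 0 -1"

```text
clock: 25.75
tool_pos: [0.539, -0.111, 0.1553]
eef_rot: [1.164, 1.239, -1.161]
wrist_force: [0.4, 1.0, 0.4]
gripper_width: 0.0002
```

```bash
python3 sl.py
```

```text
[ 0.539  -0.111   0.1553] t 25.75 F [0.38 0.96 0.38] Ftool [-0.38  0.44 -0.94] zang -86.4 peg al -175.75 r 0.0944 qd 0.118
```

jog_arm --pt "0 -0.0005 -0.0025 0.005 0 0 -1" --pt "0 -0.001 -0.005 0.01 0 0 -1"

```text
clock: 25.95
tool_pos: [0.5385, -0.109, 0.1553]
eef_rot: [1.18, 1.229, -1.177]
wrist_force: [0.6, 0.4, -0.3]
gripper_width: -0.0001
```

```bash
python3 sl.py;python3 - <<'E'
from h import *
cv2.imwrite("pics/top12.png",cv2.resize(read_camera("top")[120:180,330:400],None,fx=9,fy=9,interpolation=cv2.INTER_CUBIC))
cv2.imwrite("pics/side12.png",cv2.resize(read_camera("side")[120:250,230:410],None,fx=4.4,fy=4.4,interpolation=cv2.INTER_CUBIC))
E
```

```text
[ 0.5385 -0.109   0.1553] t 25.95 F [ 0.59  0.45 -0.32] Ftool [ 0.32  0.61 -0.42] zang -87.6 peg al -176.97 r 0.0944 qd 0.118
```

View pics/top12.png

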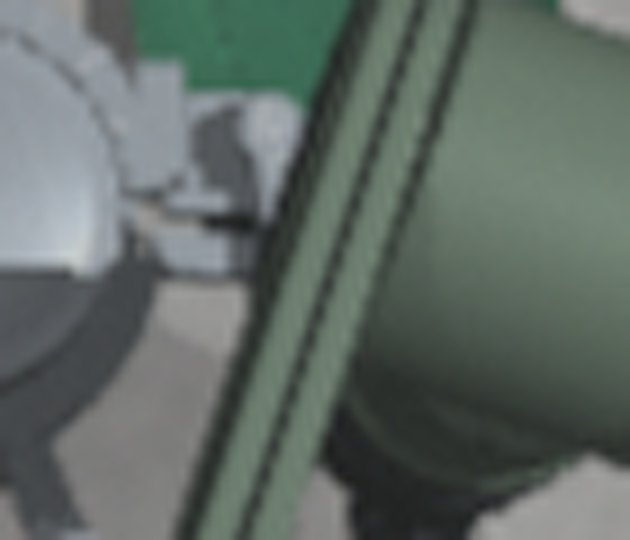

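View pics/side12.png

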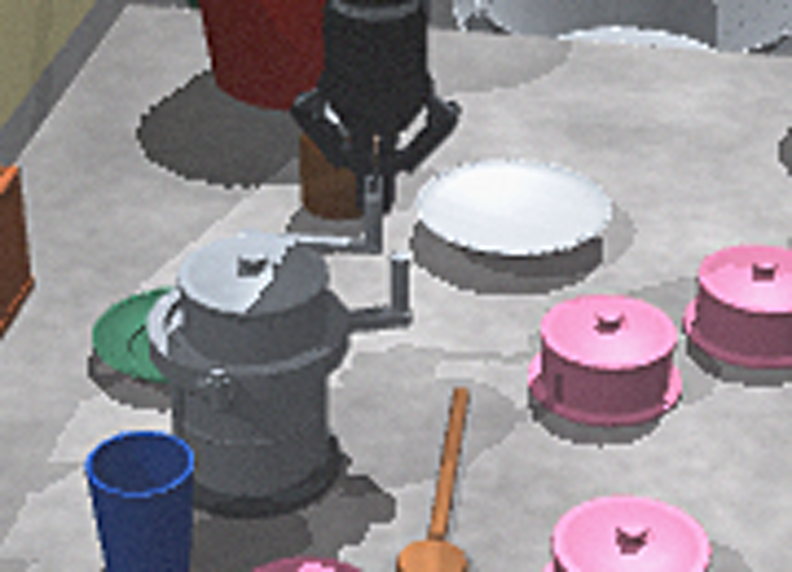

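jog_arm --pt "0 -0.0005 -0.0025 0.005 0 0 -1" --pt "0 -0.001 -0.005 0.01 0 0 -1"

```text
clock: 26.25
tool_pos: [0.538, -0.1071, 0.1553]
eef_rot: [1.195, 1.22, -1.193]
wrist_force: [-0.5, -1.4, -0.2]
gripper_width: 0.0002
```

```bash
python3 sl.py
```

```text
[ 0.538  -0.1071  0.1553] t 26.25 F [-0.51 -1.4  -0.19] Ftool [ 0.19 -0.53  1.39] zang -88.8 peg al -178.14 r 0.0944 qd 0.119
```

jog_arm --pt "0 -0.0005 -0.0025 0.005 0 0 -1" --pt "0 -0.0005 -0.0025 0.005 0 0 -1"

```text
clock: 26.45
tool_pos: [0.5378, -0.1058, 0.1553]
eef_rot: [1.203, 1.215, -1.2]
wrist_force: [-0.8, -0.1, -0.8]
gripper_width: -0.0002
```

```bash
python3 sl.py
```

```text
[ 0.5378 -0.1058  0.1553] t 26.45 F [-0.81 -0.1  -0.78] Ftool [ 0.78 -0.81  0.09] zang -89.4 peg al -178.91 r 0.0945 qd 0.01
```

jog_arm --pt "0 -0.0005 -0.0025 0.005 0 0 -1" --pt "0 -0.0005 -0.0025 0.005 0 0 -1"

```text
clock: 26.65
tool_pos: [0.5376, -0.1049, 0.1554]
eef_rot: [1.21, 1.21, -1.207]
wrist_force: [0.2, -0.5, 0.4]
gripper_width: 0.0005
```

```bash
python3 sl.py
```

```text
[ 0.5376 -0.1049  0.1554] t 26.65 F [ 0.21 -0.45  0.42] Ftool [-0.42  0.21  0.45] zang -90.0 peg al -179.44 r 0.0944 qd 0.011
```

jog_arm --pt "0 -0.0005 -0.0025 0.005 0 0 -1" --pt "0 -0.0005 -0.0025 0.005 0 0 -1"

```text
clock: 26.85
tool_pos: [0.5374, -0.1039, 0.1554]
eef_rot: [1.218, 1.205, -1.215]
wrist_force: [-0.3, -0.8, -0.3]
gripper_width: 0.0001
```

```bash
python3 sl.py
```

```text
[ 0.5374 -0.1039  0.1554] t 26.85 F [-0.32 -0.81 -0.34] Ftool [ 0.34 -0.31  0.81] zang -90.6 peg al 179.97 r 0.0944 qd 0.009
```

jog_arm --pt "0 -0.0005 -0.0025 0.005 0 0 -1" --pt "0 -0.0005 -0.0025 0.005 0 0 -1"

```text
clock: 27.05
tool_pos: [0.5372, -0.1029, 0.1554]
eef_rot: [1.226, 1.2, -1.223]
wrist_force: [0.9, -0.3, 1.5]
gripper_width: 0.0
```

```bash
python3 sl.py
```

```text
[ 0.5372 -0.1029  0.1554] t 27.05 F [ 0.87 -0.29  1.5 ] Ftool [-1.5   0.88  0.27] zang -91.2 peg al 179.35 r 0.0944 qd 0.009
```

jog_arm --pt "0 -0.0005 -0.0025 0.005 0 0 -1" --pt "0 -0.0005 -0.0025 0.005 0 0 -1"

```text
clock: 27.25
tool_pos: [0.5371, -0.1024, 0.1554]
eef_rot: [1.233, 1.195, -1.231]
wrist_force: [1.0, -1.3, -0.2]
gripper_width: -0.0003
```

```bash
python3 sl.py
```

```text
[ 0.5371 -0.1024  0.1554] t 27.25 F [ 0.99 -1.29 -0.17] Ftool [0.17 1.03 1.26] zang -91.8 peg al 179.05 r 0.0944 qd 0.009
```

jog_arm --pt "0 -0.0005 -0.0025 0.005 0 0 -1" --pt "0 -0.0005 -0.0025 0.005 0 0 -1"

```text
clock: 27.45
tool_pos: [0.5369, -0.1023, 0.1554]
eef_rot: [1.239, 1.188, -1.239]
wrist_force: [-0.2, -5.6, -1.1]
gripper_width: -0.0
```

```bash
python3 sl.py
```

```text
[ 0.5369 -0.1023  0.1554] t 27.45 F [-0.16 -5.65 -1.1 ] Ftool [1.11 0.07 5.65] zang -92.4 peg al 178.99 r 0.0943 qd 0.007
```

jog_arm --pt "0 -0.0005 -0.0025 0.005 0 0 -1" --pt "0 -0.0005 -0.0025 0.005 0 0 -1"

```text
clock: 27.65
tool_pos: [0.5368, -0.1023, 0.1555]
eef_rot: [1.246, 1.181, -1.248]
wrist_force: [0.3, -7.1, -1.4]
gripper_width: 0.0001
```

```bash
python3 sl.py
```

```text
[ 0.5368 -0.1023  0.1555] t 27.65 F [ 0.25 -7.1  -1.4 ] Ftool [1.42 0.62 7.08] zang -93.0 peg al 178.96 r 0.0942 qd 0.006
```

jog_arm --pt "0 0 0.003 0 0 0 -1" --pt "0 0 0.01 0 0 0 -1" --pt "0 0 0.03 0 0 0 -1" --pt "0 0 0.07 0 0 0 -1" --pt "-0.08 0 0.08 0 0 0 -1" --pt "-0.18 0 0.1 0 0 0 -1" --pt "-0.28 0 0.15 0 0 0 -1" --pt "-0.35 0 0.25 0 0 0 -1" --pt "-0.35 0 0.35 0 0 0 -1" --pt "-0.35 0 0.45 0 0 0 -1" --pt "-0.35 0 0.45 0 0 0 -1" --pt "-0.35 0 0.45 0 0 0 -1"

```text
clock: 28.85
tool_pos: [0.5267, -0.2814, 0.2946]
eef_rot: [1.251, 1.185, -1.248]
wrist_force: [0.6, 0.6, -0.5]
gripper_width: 0.0002
```

```bash
python3 sl.py;python3 - <<'E'
from h import *
cv2.imwrite("pics/top13.png",cv2.resize(read_camera("top")[90:220,280:420],None,fx=5,fy=5,interpolation=cv2.INTER_CUBIC))
cv2.imwrite("pics/side13.png",cv2.resize(read_camera("side")[120:250,230:410],None,fx=4.4,fy=4.4,interpolation=cv2.INTER_CUBIC))
E
```

```text
[ 0.5267 -0.2814  0.2946] t 28.85 F [ 0.58  0.6  -0.45] Ftool [ 0.45  0.54 -0.63] zang -93.1 peg al -120.45 r 0.2058 qd 0.038
```

View pics/top13.png

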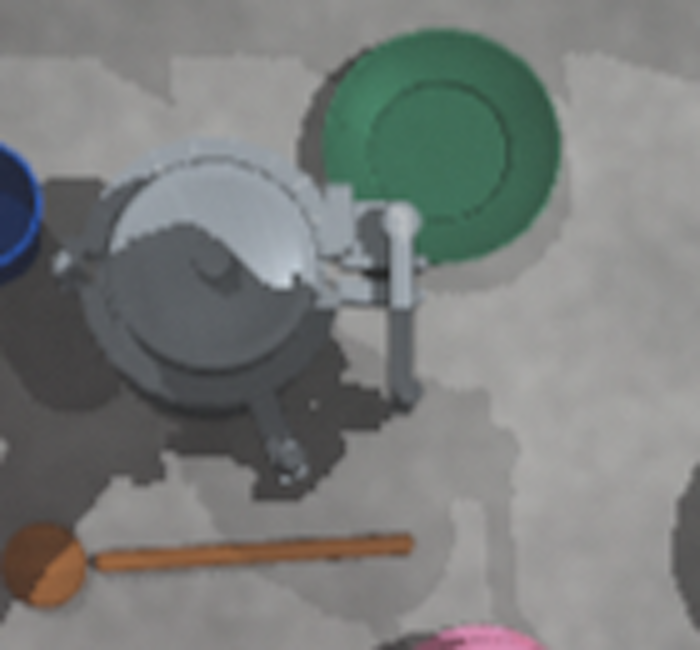

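View pics/side13.png

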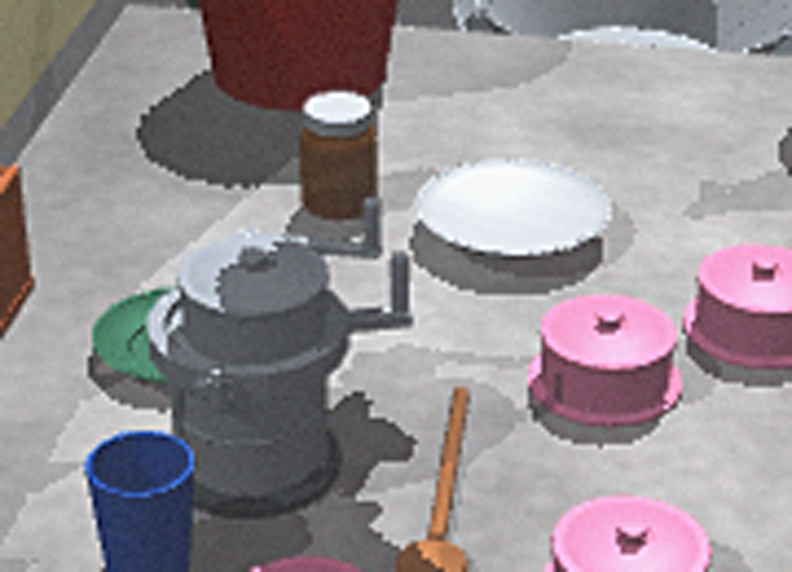

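```bash
python3 - <<'E'
from ov import *
im=read_camera("top");im2=read_camera("side");cv2.imwrite("pics/top14.png",im)
T=P(get_calibration("top"));S=P(get_calibration("side"))
a=(.6118,.092,-.02,.03,0.0,.002,(.6035,.0135))
cv2.imwrite("pics/ov14T.png",draw(im[110:195,288:373],T,*a,9,288,110)[:,:790]);cv2.imwrite("pics/ov14S.png",draw(im2[150:240,250:350],S,*a,6,250,150))
cv2.imwrite("pics/t14.png",cv2.resize(im[110:195,288:373],None,fx=9,fy=9,interpolation=cv2.INTER_CUBIC))
E
```

```text
(no output)
```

View pics/ov14T.png

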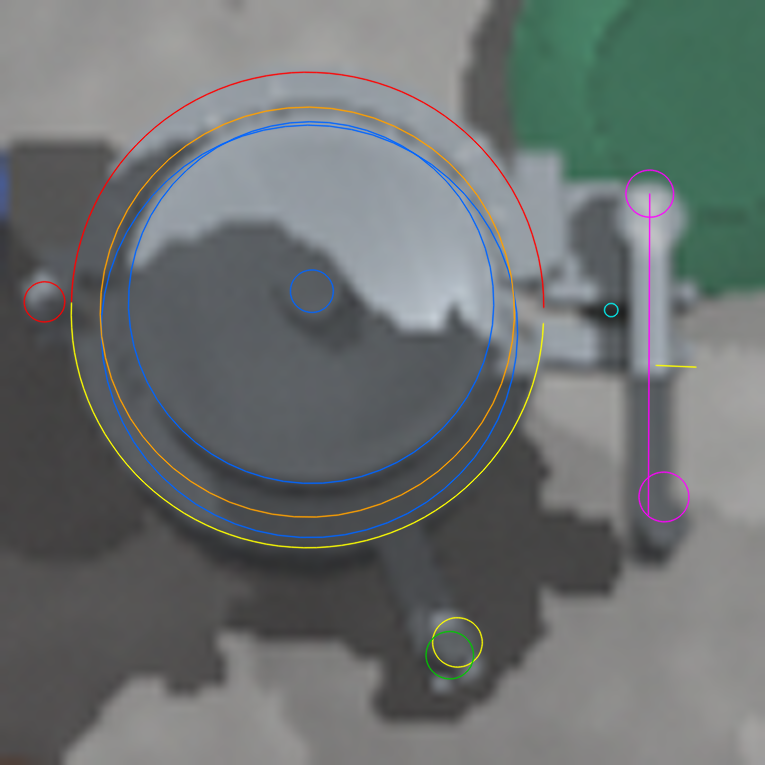

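View pics/t14.png

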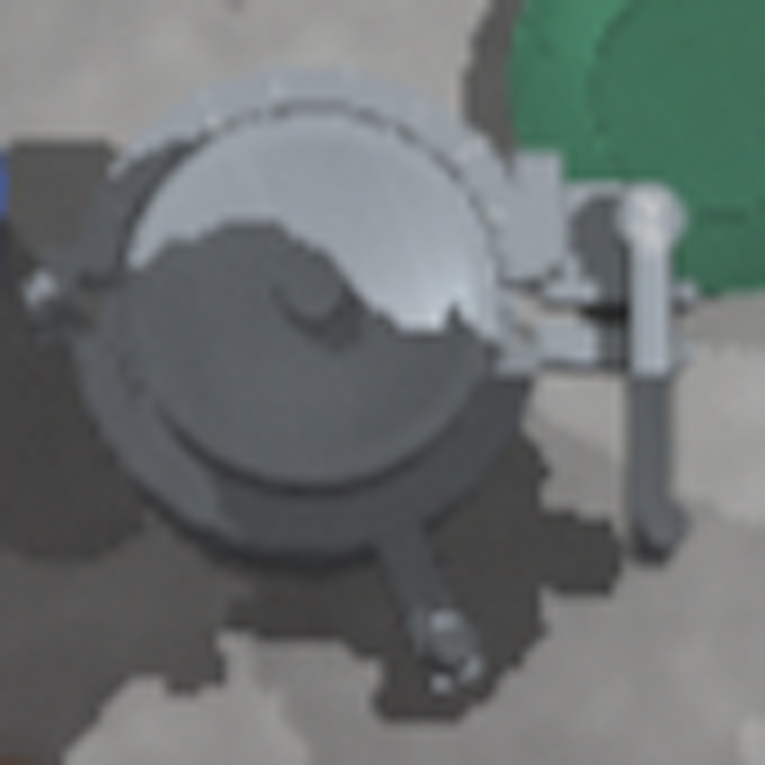

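View pics/ov14S.png

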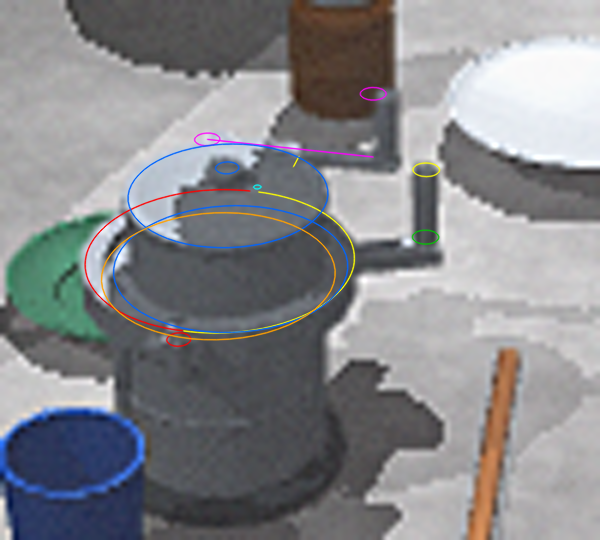

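```bash
python3 - <<'E'
from rig import bot
s=bot.observe();print(s["clock"],s["wrist_force"].round(2));print(bot.sign_off())
E
```

```text
29.05 [-0.53 -0.02  0.06]
the job is handed in; nothing more can be done
None
```

The job is done and handed in at 29.05 s: the ring is clamped round both rims, the latch lever is over at its stop, and the arm is clear of everything. No verdict is reported, so the results below are my own force readings and pictures.

- **Ring:** I swung the front half closed by its peg. Resistance was about 1 N free and 2–3.5 N while the tin slid. It then rose steeply at the rubber, where I held it at about 7–8 N for over half a second. Adding the vertical friction, the total contact force there was about 9 N.
- **Latch:** The lever rode up the lug with a peak of about 5 N, dropped over the crest, and ran on freely to its stop. I pressed it there at about 7 N and backed off.
- **Last pictures:** The lever lies fully over, and the lug is held against the squeezed rubber. The tin sits upright, about 4–5 mm off the carrier's axis by the circle overlay (limit 8.5 mm). The neighbouring things that show in those pictures look unmoved; I did not measure their positions.

**Disagreements:** Early readings put the tin only about 8 mm off-centre before closing, below the stated 11–17 mm. A rough check after closing, based on the hinge position and a yaw guessed from the lever, gave 8 mm, close to the limit. I trusted the circle overlay, because it takes the tin and the ring from the same picture. The carrier's yaw is known only to a degree or two, and the ring angle was not read directly. I estimate the ring at about 0.03 rad.

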